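# Index the swivel tool rack and stand the repair tools in it

### The arm

A 7-joint arm with a two-finger parallel gripper is mounted at the origin on a cart in front of the work surface, level with it; the furniture and walls round the work are solid. World frame = base frame: x ahead of the robot, y to its left, z up, the work surface at z = 0. Lengths are in mm, angles in rad, forces in N, time in s.
With the tool pointing down it reaches from about 350 to 900 mm from the base axis. Payload 7.2 kg.
Tool frame: the origin (TCP) lies at the very end of the fingers, on their centre line; the grasp point (between the pads) lies 19 mm behind it; z points along the fingers, y is the line along which they close (so a half turn about z gives the same grasp; the last joint's range is limited). The gripper opens to 85 mm and grips with 20 to 120 N. Pads are 22 mm wide; open, the fingers measure 114 mm over their backs; the gripper's body (76 mm by 85 mm) begins 54 mm behind the grasp point. The pads swing forward as they close: fully open they stand 13 mm farther back than shut.
Start: joints at [-1.284, 0.411, -0.013, 1.596, 0.006, 1.134, -0.082], TCP at [217.136, 586.073, 193.997] pointing down, gripper open.
Joint ranges: [-2.95, 2.95], [-0.29, 1.99], [-1.47, 1.44], [0.14, 2.54], [-1.03, 4.17], [0.13, 1.85], [-2.86, 2.86]. Speed limits (rad/s): [2.39, 2.39, 3.01, 3.01, 3.14, 3.14, 3.14].

### API

Orientations are given as a rotation vector (axis times angle).
In Python, from cell import * gives the robot as it stands.
- The arm moves only by the shell command python3 -m crank 'ROWS' [OPENING] [FORCE]. ROWS is JSON, a list of rows, each a list of 6 numbers: the shift along the world's x, y, z in m, then the turn, a rotation vector about the world's x, y, z in rad. In form: [[x, y, z, rx, ry, rz], ...]. A call has 1 to 5 rows; each row is the pose to reach, as a shift and turn from the pose commanded when the call began; what a row does not reach only later rows make up. A row lasts 1/8 s, in which the tool goes at most 62.5 mm and 10.7 degrees, less where a joint would pass 70% of its speed; a pose out of reach is approached as far as the arm can. A call with a gripper value outside its range is refused whole. OPENING is the finger opening in m, from 0 to 0.0854, set as the call begins (- or left out, the last holds). The fingers move at their own pace and stop on an object; FORCE is the grip in N (left out, the last holds). Time passes only in rows, so rows that repeat a pose let the fingers close. It gives the time, the measured TCP pose, the force, the opening and the grip force at its end, in the units of the state.
- sense(): the state, without advancing time (a new reading comes with each control period).
- capture(name): name is "scene" or "top" or "wrist"; returns (picture, depth): 384x512x3 uint8, blue, green, red; 384x512 float32, mm along the optical axis (not along the pixel's ray), 0 where there is no reading.
- camera_params(name): a dict with "K" (3x3 intrinsics, pixels), "world_from_camera" (4x4, takes a point from camera to world coordinates); the wrist camera has in their place "tool_from_camera" (4x4, takes a point from camera to tool coordinates, whose origin is the TCP and whose axes are the flange's). Camera axes: x right, y down, z forward; pixel columns grow to the right and rows downward; lengths in mm; the calibration is good to about 2 mm. A picture is of the moment at which its call begins: read the wrist's pose just before it. camera_params takes no time and is no camera call.
- job_done(): hands the job in; it is judged then, once.
Trained networks look in the newest picture that a camera, given by its name, has taken for a name from the list of things; names that differ only in an ending like _2 or _b are one class to them, and where a whole thing is asked for, a point or a joint stands for the part that bears it (a point fixed in the world has none). Each returns a list of dicts, best first, with "p" (0 to 1); they miss things now and then, are a little off and sometimes report something else, mostly with a low value. They report only what shows in the picture. A call takes as long as a camera call.
- search_frame(camera, target): "centre" ([x, y, z] in mm, in world coordinates, good to about 4 mm: the middle of the surface that is visible of it).
- cut_out(camera, target): "pixels" (384x512 bool, what is visible of it).
- tip_of(camera, target): "centre" ([x, y, z] in mm, in world coordinates, good to about 4 mm: a listed point, or the origin of a listed thing).
The state is a dict: "t": time; "joints": joint angles; "qvel": joint speeds; "joint_efforts": joint torques, N m; "position": TCP position; "ee_rot": TCP orientation; "ft_force": force on the tool from outside, world axes, zero at the start; "wrist_torque": the same for the moment, N m; "width": finger opening in mm; "grasp_force": force on a finger pad.
Only numpy, scipy, OpenCV 4.12 (cv2) and the standard library are available. Lean on these libraries where they do the work, as an engineer would, in place of code of your own. Each camera call takes 0.05 s, during which the arm holds its last target. There are 200 camera calls.

### The job

Get the swivel tool rack ready and fill it: pull up the sprung index pin by its wing knob and twist it so that it stays parked in its holding notch, turn the rack click by click by its steel post until the row of cells points at the pin with the post on the right seen from the pin, then twist the pin free again so that it snaps fully down and locks the rack. Stand every screwdriver and syringe that lies on the right of the rack upright in the rack's cells, tip down on the cell floor. Leave the other things where they are.

Things in the scene. Friction and masses are not known exactly. Their poses are not given: they have to be found in the camera images.
- stand_center (a point): Centre of the swivel tool rack's foot, at table level: a grey round foot 244 mm across, fixed to the worktop, with a bracket 66 mm high that carries the sprung index pin. Its -x axis points from the centre to the pin (roughly towards the robot), +z up. A wall closes off the worktop on the right (y below -0.38). The place differs in every start, the yaw by up to 0.3 rad.
- rack (a joint): Turn of the black rack on its aluminium disc (240 mm across) about stand_center, rad, anticlockwise from above, -1.6 to 3.3. Clicks every 0.524 rad (30 deg) and settles into the nearest click; 5 N at the post overcomes one. 0 is home: the row of cells points at the pin, the post stands on the foot's -y side. Starts 1 to 4 clicks above 0, locked by the pin.
- rack_center (a point): On the rack's axis, at the cells' floor (28 mm above the table). x runs along the row of cells, -y points to the turning post; turns with the rack. The black rack is 144 mm long, 36 wide, its rim 95 mm above the table: a row of four open square cells 30 mm wide inside, 67 mm deep, 36 mm apart.
- cell_0 (a point): Centre of the mouth of a rack cell, at rim height (95 mm); at home this end cell is the farthest from the pin. Turns with the rack.
- cell_1 (a point): The same for the next cell (36 mm on).
- cell_2 (a point): The same for the third cell.
- cell_3 (a point): The same for the end cell that at home is nearest the pin.
- post_grip (a point): Point to grip on the rack's upright steel turning post: on its axis, 82 mm above the table. The post is round, 15 mm thick, 70 mm from the rack's axis, its top 95 mm above the table; free down to the disc (28 mm).
- pin (a joint): Lift of the sprung index pin, m, 0 to 0.022. 0: down in a slot of the disc, the rack is locked. A spring pushes it down (4.5 N at 0, 7 N at 0.017). Between slots it rides on the disc at 0.0065; parked in its notch it rests at 0.010. It can be twisted only when lifted beyond 0.0145. Let go anywhere but in the notch, it snaps down.
- knob (a joint): Twist of the pin's wing knob, rad, anticlockwise from above, 0 to 1.75. 0: the cross pin is in line with its slot, the pin can go down. At a quarter turn (1.4 to 1.7), lowered again, it drops into the holding notch and stays when let go. A weak spring turns it back to 0. To free it, lift it 6 mm out of the notch and twist back to 0.
- knob_grip (a point): Centre of the black wing of the pin's knob: an upright bar 40 mm long (its y), 10 thick (its x), 24 high, to be gripped across the 10 mm from above. It is 108 mm from the rack's axis and 94 mm above the table with the pin down; rises and twists with the pin. The steel collar below it ends 66 mm above the table.
- driver_red_mid (a point): Black precision screwdriver, 151 mm long: squarish handle 14 mm thick from y -25 to +67 mm, then a thin 45 mm shaft, 3.6 mm thick. A thin red ring on the handle. The point is the middle of its length, half-way up as it lies; +y runs to the handle end, the tip is 71 mm off at -y. About 28 g. It may be absent.
- driver_blue_mid (a point): Black precision screwdriver, 151 mm long: squarish handle 15 mm thick from y -25 to +67 mm, then a thin 45 mm shaft, 3.6 mm thick. A thin blue ring on the handle. The point is the middle of its length, half-way up as it lies; +y runs to the handle end, the tip is 71 mm off at -y. About 28 g. It may be absent.
- syringe_flux_mid (a point): Amber dosing syringe, 149 mm long: barrel 18 mm thick from y -48 to +40 mm, flat finger flange 28x18 mm at +41, plunger with 18 mm thumb disc at +75, thin 8 mm nozzle with its tip at -75. Rigid. The point is the middle of its length, half-way up as it lies; +y runs to the plunger end. About 30 g. It may be absent.
- syringe_uv_mid (a point): Black dosing syringe, 149 mm long: barrel 18 mm thick from y -48 to +40 mm, flat finger flange 28x18 mm at +41, plunger with 18 mm thumb disc at +75, thin 8 mm nozzle with its tip at -75. Rigid. The point is the middle of its length, half-way up as it lies; +y runs to the plunger end. About 30 g. It may be absent.
- jar_3: Small white screw-cap jar with a red lid, 54 mm across, 39 high. Origin: centre of its underside. Not part of the job, loose; leave it where it is.
- tape_green: Roll of green tape, 54 mm across, 19 high. Origin: centre of its underside. Not part of the job, loose; leave it where it is.
- loupe: Black eye loupe standing on its rim, 40 mm across, 31 high. Origin: centre of its underside. Not part of the job, loose; leave it where it is.
- solder_spool: Small blue spool of wire, 48 mm across, 28 high. Origin: centre of its underside. Not part of the job, loose; leave it where it is.
- usb_stick: Black memory stick, 17x51x8 mm. Origin: centre of its underside. Not part of the job, loose; leave it where it is.

How it is judged (in metres and radians):
On the way, in this order (a step that is already met when the one before it is completed fails the run):
1. the index pin is parked up in its holding notch (value of joint pin between 0.008 and 0.0125 m and value of joint knob above 1.2 rad), for 0.3 s.
2. the rack is turned home while the pin is parked (all of step 1 and value of joint rack between -0.05 and 0.05 rad), for 0.3 s.
3. the pin is down again and locks the rack at home (value of joint rack between -0.05 and 0.05 rad and value of joint pin below 0.003 m), for 0.3 s.
At the end, for the whole second after the job is handed in: The rack is at home within 0.05 rad, the pin is down (below 3 mm), and every tool present stands in the rack: its middle within 22 mm of the row's centre line and 75 mm of the rack's axis, 50 to 90 mm above the cell floor, tip down within 0.6 rad of upright, and stays so (all of step 3 and x of driver_red_mid in the frame of rack_center between -0.075 and 0.075 m and y of driver_red_mid in the frame of rack_center between -0.022 and 0.022 m and z of driver_red_mid in the frame of rack_center between 0.05 and 0.09 m and angle between each of driver_red_mid, driver_blue_mid, syringe_flux_mid, syringe_uv_mid's own y axis and vertical below 0.6 rad and x of driver_blue_mid in the frame of rack_center between -0.075 and 0.075 m and y of driver_blue_mid in the frame of rack_center between -0.022 and 0.022 m and z of driver_blue_mid in the frame of rack_center between 0.05 and 0.09 m and x of syringe_flux_mid in the frame of rack_center between -0.075 and 0.075 m and y of syringe_flux_mid in the frame of rack_center between -0.022 and 0.022 m and z of syringe_flux_mid in the frame of rack_center between 0.05 and 0.09 m and x of syringe_uv_mid in the frame of rack_center between -0.075 and 0.075 m and y of syringe_uv_mid in the frame of rack_center between -0.022 and 0.022 m and z of syringe_uv_mid in the frame of rack_center between 0.05 and 0.09 m); the robot touches nothing.
It fails at once if a bystander is pushed more than 5 cm from its place (distance of any of jar_3, tape_green, loupe, solder_spool, usb_stick from where it was at the start of the episode above 0.05 m).
Of driver_red, driver_blue, syringe_flux, syringe_uv only 3 to 4 are there at a start; the rules pass over those that are not, and their reading is None.
At some moment in a run one of driver_red, driver_blue, syringe_flux, syringe_uv may be knocked a few centimetres aside while the robot is not near it.
Once in a run the grip may slacken for a moment while it holds something.
It also fails if it takes over 210 s, if anything falls off the work surface, if the arm or the gripper's body presses on something with over 40 N, if the wrist force passes 120 N, or if a joint passes its speed limit or range.

## Working session

There is one attempt and no reset: what is moved stays moved. The work goes in short steps, Python scripts to look and compute and a shell command to move; the robot and the scene stay as the last step left them, time stands still between calls to the robot, and variables do not carry over. Pictures are saved under pics/ and viewed, at most 14 in all, crops included, and the job is handed in when it is done.

```bash
ls; mkdir -p pics
cat > h.py <<'E'
from cell import *
import numpy as np, cv2
from scipy.spatial.transform import Rotation as R
def st():
    s=sense(); print('t',round(s['t'],2),'pos',np.round(s['position'],1),'rot',np.round(s['ee_rot'],3),'F',np.round(s['ft_force'],1),'w',round(s['width'],1),'g',round(s['grasp_force'],1)); return s
def cam(n,s=None):
    p=camera_params(n); K=np.array(p['K'])
    if 'world_from_camera' in p: return K,np.array(p['world_from_camera'])
    s=s or sense(); T=np.eye(4); T[:3,:3]=R.from_rotvec(s['ee_rot']).as_matrix(); T[:3,3]=s['position']
    return K,T@np.array(p['tool_from_camera'])
def deproj(K,T,u,v,d):
    u,v,d=map(np.asarray,(u,v,d)); P=np.stack([(u-K[0,2])/K[0,0]*d,(v-K[1,2])/K[1,1]*d,d],-1)
    return P@T[:3,:3].T+T[:3,3]
def proj(K,T,P):
    q=np.linalg.inv(T)@np.append(P,1); return (K@q[:3])[:2]/q[2]
E
python3 - <<'E'
from h import *
st()
for n in ('top','scene'):
    im,d=capture(n); cv2.imwrite(f'pics/{n}0.png',im)
    K,T=cam(n); print(n,T.round(2).tolist())
    for t in ['stand_center','post_grip','knob_grip','cell_0','cell_3','driver_red_mid','driver_blue_mid','syringe_flux_mid','syringe_uv_mid','jar_3','tape_green','loupe','solder_spool','usb_stick']:
        print(n,t,[(np.round(x['centre']).tolist(),round(x['p'],2)) for x in tip_of(n,t)[:2]])
st()
E
```

```text
pics
t 0.0 pos [217.  585.5 193.1] rot [-5.540e-01 -3.092e+00  3.000e-03] F [0.4 0.1 0.4] w 85.4 g 0.0
top [[0.01, -0.99, 0.15, 395.67], [-1.0, -0.0, 0.04, -4.61], [-0.03, -0.15, -0.99, 1028.8], [0.0, 0.0, 0.0, 1.0]]
top stand_center [([558.0, 119.0, 3.0], 0.72)]
top post_grip [([603.0, 70.0, 84.0], 0.56)]
top knob_grip [([448.0, 124.0, 101.0], 0.42)]
top cell_0 [([543.0, 101.0, 94.0], 0.88), ([562.0, 131.0, 96.0], 0.86)]
top cell_3 [([543.0, 101.0, 94.0], 0.88), ([562.0, 131.0, 96.0], 0.86)]
top driver_red_mid [([562.0, -317.0, 9.0], 0.61), ([526.0, -243.0, 8.0], 0.54)]
top driver_blue_mid [([523.0, -114.0, 6.0], 0.52)]
top syringe_flux_mid [([543.0, -185.0, 8.0], 0.86), ([603.0, 71.0, 83.0], 0.21)]
top syringe_uv_mid [([564.0, -315.0, 8.0], 0.64), ([515.0, 74.0, 98.0], 0.27)]
top jar_3 [([711.0, -55.0, 1.0], 0.91)]
top tape_green [([400.0, -89.0, 1.0], 0.56)]
top loupe [([637.0, 324.0, 2.0], 0.43), ([527.0, -242.0, 5.0], 0.29)]
top solder_spool [([696.0, -126.0, -2.0], 0.6), ([563.0, -314.0, 6.0], 0.24)]
top usb_stick [([397.0, -235.0, -2.0], 0.67)]
scene [[0.56, -0.36, 0.75, -407.
[... 273 characters left out ...]
0, 95.0], 0.51)]
scene cell_0 [([561.0, 129.0, 96.0], 0.77), ([582.0, 158.0, 92.0], 0.67)]
scene cell_3 [([561.0, 129.0, 96.0], 0.77), ([582.0, 158.0, 92.0], 0.67)]
scene driver_red_mid [([524.0, -248.0, 8.0], 0.64)]
scene driver_blue_mid [([523.0, -111.0, 12.0], 0.44)]
scene syringe_flux_mid []
scene syringe_uv_mid [([566.0, -316.0, 8.0], 0.71)]
scene jar_3 []
scene tape_green [([404.0, -94.0, 2.0], 0.75)]
scene loupe [([638.0, 322.0, -0.0], 0.68), ([698.0, -127.0, 2.0], 0.22)]
scene solder_spool [([692.0, -127.0, 1.0], 0.71), ([541.0, 104.0, 96.0], 0.52)]
scene usb_stick [([396.0, -238.0, -4.0], 0.58)]
t 1.5 pos [217.1 586.1 194. ] rot [ 0.554  3.092 -0.   ] F [-0.5 -0.3 -0.6] w 85.6 g 0.0
```

View pics/top0.png

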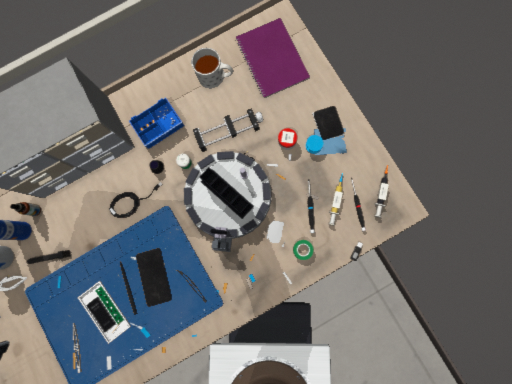

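View pics/scene0.png

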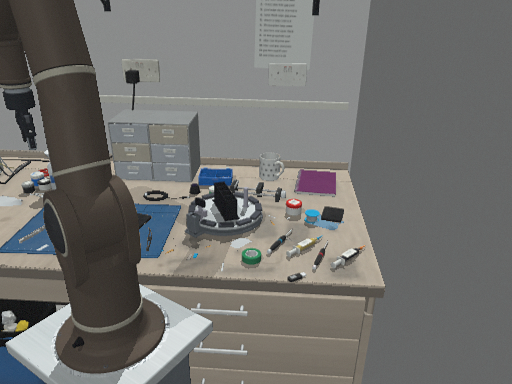

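Blue mat is left, the rack is at about (228,195), the knob at (222,240). The four tools are right of it: blue driver (311,207), flux (337,200), red driver (358,205) and uv (382,193), all tips pointing up (+x). I'll move over the knob.

```bash
python3 -m crank '[[0.025,-0.055,0.01,0,0,-0.18],[0.05,-0.11,0.02,0,0,-0.36],[0.075,-0.165,0.03,0,0,-0.54],[0.1,-0.22,0.04,0,0,-0.72],[0.125,-0.275,0.05,0,0,-0.9]]'
python3 -m crank '[[0.025,-0.055,0.01,0,0,-0.18],[0.05,-0.11,0.02,0,0,-0.36],[0.06,-0.165,0.03,0,0,-0.405],[0.06,-0.185,0.03,0,0,-0.405],[0.06,-0.185,0.03,0,0,-0.405]]'
python3 - <<'E'
from h import *
s=st(); print(np.round(s['joints'],2))
im,d=capture('wrist'); cv2.imwrite('pics/w1.png',im); K,T=cam('wrist',s)
print(T.round(2).tolist())
for t in ['stand_center','post_grip','knob_grip','cell_0','rack_center']:
    print(t,[(np.round(x['centre'],1).tolist(),round(x['p'],2)) for x in tip_of('wrist',t)[:4]])
E
```

```text
t: 2.12
position: [342.8, 309.3, 244.6]
ee_rot: [-1.852, -2.538, -0.001]
ft_force: [1.4, 0.6, 1.2]
width: 85.1
grasp_force: 0.0
t: 2.75
position: [402.1, 125.4, 274.2]
ee_rot: [-2.319, -2.118, -0.002]
ft_force: [0.0, 0.9, 0.2]
width: 85.5
grasp_force: 0.0
t 2.75 pos [402.1 125.4 274.2] rot [-2.319e+00 -2.118e+00 -2.000e-03] F [0.  0.9 0.2] w 85.5 g 0.0
[-0.87 -0.04  0.44  1.96  0.02  1.22 -0.52]
[[1.0, -0.09, -0.03, 409.61], [-0.09, -0.95, -0.29, 197.71], [0.0, 0.29, -0.96, 453.32], [0.0, 0.0, 0.0, 1.0]]
stand_center [([518.2, -113.2, 9.4], 0.67), ([550.7, 114.6, 4.1], 0.65)]
post_grip [([612.9, 73.9, 83.3], 0.63)]
knob_grip [([441.4, 125.6, 97.0], 0.55)]
cell_0 [([540.6, 100.0, 94.8], 0.78), ([561.0, 126.4, 93.1], 0.7), ([583.1, 160.0, 93.6], 0.64), ([520.7, 74.6, 95.2], 0.57)]
rack_center [([551.7, 116.1, 22.8], 0.71), ([710.4, -47.1, -1.5], 0.68), ([582.9, 156.7, 95.1], 0.16)]
```

View pics/w1.png

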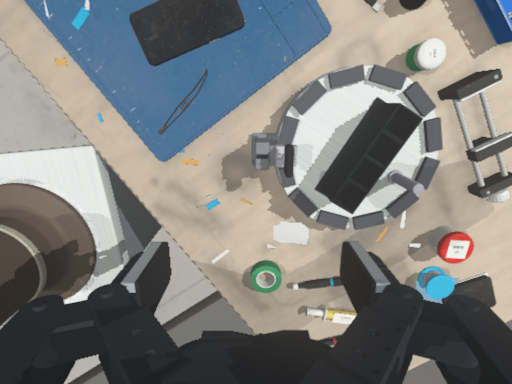

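Wrist view: bracket at (262,150) with the wing at about (287,160), post at (405,183), row running (335,195)–(405,115). I'll refine from depth.

```bash
cat > geo.py <<'E'
from h import *
def geo():
    s=sense(); im,d=capture('wrist'); K,T=cam('wrist',s)
    v,u=np.mgrid[0:384,0:512]; P=deproj(K,T,u,v,d); ok=d>0
    x,y,z=P[...,0],P[...,1],P[...,2]
    m=ok&(z>86)&(z<102)&(np.hypot(x-553,y-116)<85)
    n,l,stt,c=cv2.connectedComponentsWithStats(m.astype(np.uint8))
    for i in range(1,n):
        if stt[i,4]>40:
            q=np.stack([x[l==i],y[l==i]],1).astype(np.float32); r=cv2.minAreaRect(q); print('rackish n',stt[i,4],np.round(r[0],1),np.round(r[1],1),round(r[2],1),'z',np.median(z[l==i]).round(1))
    m=ok&(z>20)&(z<35)&(np.hypot(x-553,y-116)<135)
    q=np.stack([x[m],y[m]],1).astype(np.float32); print('disc circle',cv2.minEnclosingCircle(q))
    m=ok&(z>80)&(z<125)&(np.hypot(x-445,y-126)<38)
    n,l,stt,c=cv2.connectedComponentsWithStats(m.astype(np.uint8))
    for i in range(1,n):
        if stt[i,4]>10:
            q=np.stack([x[l==i],y[l==i]],1).astype(np.float32); r=cv2.minAreaRect(q); print('knob n',stt[i,4],np.round(r[0],1),np.round(r[1],1),round(r[2],1),'z',np.median(z[l==i]).round(1),z[l==i].max().round(1))
    return im
if __name__=='__main__':
    im=geo(); cv2.imwrite('pics/crop1.png',cv2.resize(im[50:240,230:460],None,fx=3,fy=3))
E
python3 geo.py
```

```text
rackish n 1607 [553.5 114.7] [143.9  36.9] 54.4 z 93.4
rackish n 133 [609.8  73.5] [13.8 15. ] 43.6 z 94.0
disc circle ((546.2078247070312, 116.03475189208984), 127.64263916015625)
knob n 313 [445.2 125.8] [39.7 12. ] 87.1 z 104.0 107.1
```

View pics/crop1.png

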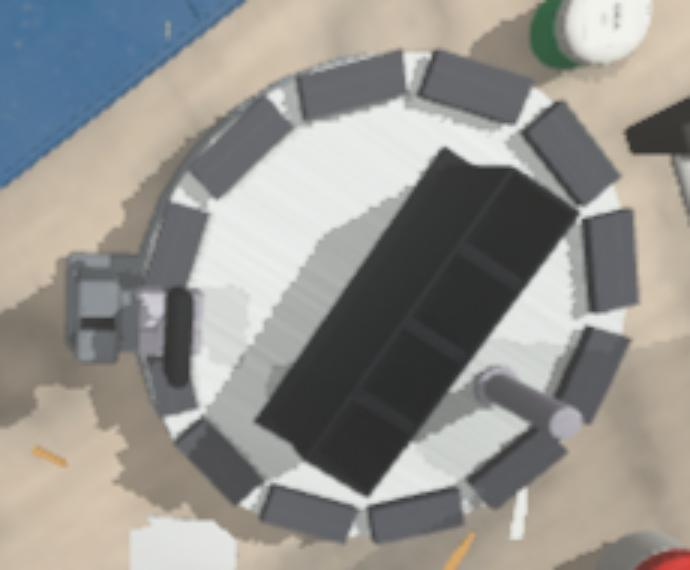

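```bash
python3 -m crank '[[0.043,0.0005,-0.05,0,0,0],[0.043,0.0005,-0.1,0,0,-0.01],[0.043,0.0005,-0.15,0,0,-0.01],[0.043,0.0005,-0.18,0,0,-0.01],[0.043,0.0005,-0.198,0,0,-0.01]]' 0.035 20
python3 -m crank '[[0,0,0,0,0,0],[0,0,0,0,0,0],[0,0,0,0,0,0],[0,0,0,0,0,0]]' 0 60
```

```text
t: 3.72
position: [444.2, 126.7, 74.0]
ee_rot: [-2.327, -2.11, 0.004]
ft_force: [-0.1, 0.1, 0.4]
width: 35.1
grasp_force: 0.0
t: 4.22
position: [445.5, 126.9, 76.7]
ee_rot: [2.328, 2.109, 0.002]
ft_force: [-0.4, 0.2, -0.1]
width: -0.0
grasp_force: 0.0
```

Run:
```python
from h import *
s=st(); im,d=capture('wrist'); cv2.imwrite('pics/w2.png',im)
```

```text
t 4.22 pos [445.5 126.9  76.7] rot [2.328e+00 2.109e+00 2.000e-03] F [-0.4  0.2 -0.1] w -0.0 g 0.0
```

View pics/w2.png

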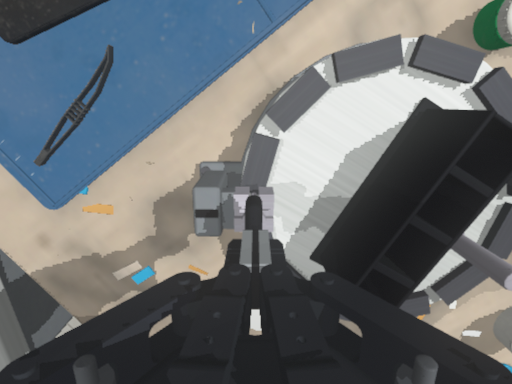

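The wing shows at (254,205), just ahead of the closed fingertips at (256,245), so they seem to have missed it. I'll check by projection.

Run:
```python
from h import *
s=st(); im,d=capture('wrist'); K,T=cam('wrist',s); p=np.array(s['position'])
print('tcp px',proj(K,T,p),'grasp px',proj(K,T,p+[0,0,19]),'wing px',proj(K,T,[445.2,125.8,106]), proj(K,T,[443,106,106]),proj(K,T,[447,146,106]))
for v in range(180,300,8): print(v,[np.round(deproj(K,T,u,v,d[v,u]),0).tolist() for u in (248,254,262)])
st()
```

```text
t 4.28 pos [445.5 126.8  76.6] rot [2.328e+00 2.109e+00 2.000e-03] F [ 0.  -0.  -0.5] w -0.0 g 0.0
tcp px [253.21336499 218.24486384] grasp px [253.0736863  230.21184622] wing px [252.71825757 239.58370536] [252.37102241 270.4733309 ] [252.28923435 205.84102134]
180 [[443.0, 143.0, 36.0], [447.0, 142.0, 36.0], [454.0, 141.0, 34.0]]
188 [[443.0, 140.0, 50.0], [447.0, 136.0, 35.0], [453.0, 139.0, 49.0]]
196 [[443.0, 139.0, 66.0], [448.0, 146.0, 88.0], [453.0, 138.0, 66.0]]
204 [[444.0, 145.0, 100.0], [448.0, 146.0, 102.0], [452.0, 142.0, 92.0]]
212 [[444.0, 142.0, 104.0], [448.0, 142.0, 106.0], [452.0, 141.0, 104.0]]
220 [[444.0, 138.0, 105.0], [447.0, 137.0, 105.0], [451.0, 135.0, 102.0]]
228 [[443.0, 132.0, 104.0], [447.0, 133.0, 105.0], [451.0, 131.0, 102.0]]
236 [[444.0, 137.0, 125.0], [447.0, 137.0, 125.0], [451.0, 136.0, 124.0]]
244 [[444.0, 137.0, 133.0], [447.0, 137.0, 133.0], [451.0, 136.0, 133.0]]
252 [[444.0, 137.0, 140.0], [447.0, 137.0, 141.0], [451.0, 136.0, 141.0]]
260 [[445.0, 137.0, 148.0], [447.0, 136.0, 147.0], [450.0, 137.0, 148.0]]
268 [[445.0, 138.0, 155.0], [447.0, 135.0, 151.0], [450.0, 134.0, 150.0]]
276 [[445.0, 138.0, 161.0], [447.0, 131.0, 151.0], [450.0, 138.0, 161.0]]
284 [[445.0, 138.0, 166.0], [446.0, 127.0, 150.0], [450.0, 135.0, 163.0]]
292 [[445.0, 135.0, 166.0], [446.0, 123.0, 151.0], [450.0, 130.0, 160.0]]
t 4.33 pos [445.4 126.8  76.5] rot [2.328e+00 2.109e+00 2.000e-03] F [-0.3  0.2  0.6] w -0.1 g 0.0
```

```bash
python3 -m crank '[[0,0,0.003,0,0,0],[0,0,0.006,0,0,0],[0,0,0.006,0,0,0]]'; python3 -c "
from h import *
im,d=capture('wrist'); cv2.imwrite('pics/w3.png',cv2.resize(im[140:340,140:380],None,fx=3,fy=3)); st()"
```

```text
t: 4.7
position: [445.4, 126.7, 82.3]
ee_rot: [2.329, 2.109, 0.001]
ft_force: [0.2, 0.4, -0.3]
width: 0.3
grasp_force: 0.0
t 4.75 pos [445.2 126.6  82.1] rot [2.329e+00 2.109e+00 1.000e-03] F [-0.3  0.9 -0.5] w -0.2 g 0.0
```

View pics/w3.png

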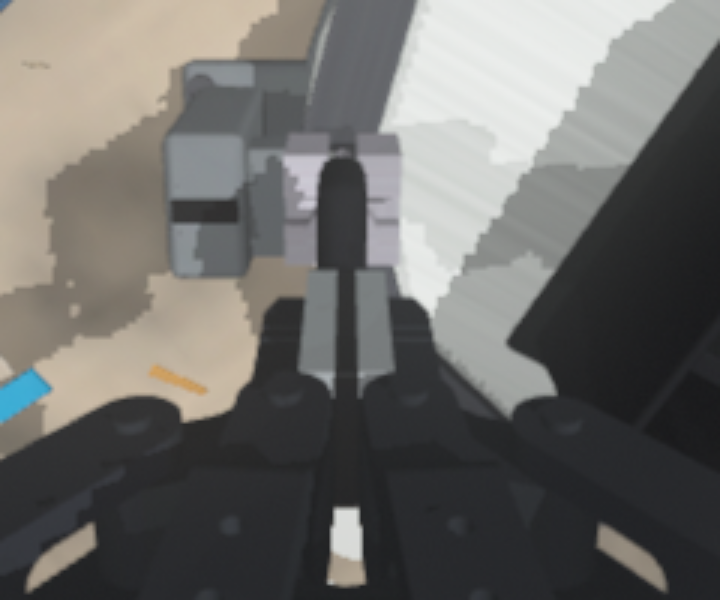

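The visible pad tips end at about z≈118 while the TCP reads 82, so something doesn't fit. I'll measure the fingers with the other cameras' depth.

Run:
```python
from h import *
s=st(); v,u=np.mgrid[0:384,0:512]
print(np.array(camera_params('wrist')['tool_from_camera']).round(2).tolist())
for n in ('scene','wrist'):
    im,d=capture(n); K,T=cam(n,s); P=deproj(K,T,u,v,d)
    m=(d>0)&(abs(P[...,0]-446)<30)&(abs(P[...,1]-127)<22)&(P[...,2]>60)
    for lo in range(60,200,8):
        k=m&(P[...,2]>=lo)&(P[...,2]<lo+8)
        if k.sum(): print(n,lo,k.sum(),'x',P[k][:,0].min().round(),P[k][:,0].max().round(),'y',P[k][:,1].min().round(),P[k][:,1].max().round())
    if n=='scene':
        c=proj(K,T,s['position']).astype(int); print('tcp px',c); cv2.imwrite('pics/s3.png',cv2.resize(im[c[1]-60:c[1]+40,c[0]-60:c[0]+60],None,fx=6,fy=6,interpolation=cv2.INTER_CUBIC))
```

```text
t 4.75 pos [445.2 126.6  82.1] rot [2.329e+00 2.109e+00 1.000e-03] F [-0.3  0.9 -0.5] w -0.2 g 0.0
[[0.0, -0.96, -0.29, 72.89], [1.0, 0.0, 0.0, 1.02], [-0.0, -0.29, 0.96, -179.05], [0.0, 0.0, 0.0, 1.0]]
scene 60 50 x 416.0 459.0 y 108.0 144.0
scene 68 19 x 416.0 455.0 y 112.0 142.0
scene 76 11 x 436.0 449.0 y 113.0 143.0
scene 84 18 x 436.0 449.0 y 105.0 145.0
scene 92 26 x 437.0 444.0 y 107.0 144.0
scene 100 27 x 437.0 450.0 y 107.0 145.0
scene 108 6 x 435.0 444.0 y 109.0 143.0
scene 116 4 x 440.0 453.0 y 120.0 131.0
scene 124 17 x 429.0 457.0 y 113.0 136.0
scene 132 22 x 431.0 457.0 y 115.0 134.0
scene 140 25 x 429.0 458.0 y 115.0 133.0
scene 148 26 x 430.0 460.0 y 112.0 133.0
scene 156 19 x 429.0 454.0 y 111.0 126.0
scene 164 38 x 416.0 471.0 y 113.0 138.0
scene 172 44 x 416.0 475.0 y 110.0 137.0
scene 180 33 x 418.0 475.0 y 108.0 144.0
scene 188 38 x 428.0 475.0 y 107.0 143.0
scene 196 38 x 417.0 460.0 y 106.0 132.0
tcp px [200 205]
wrist 60 1616 x 416.0 461.0 y 111.0 148.0
wrist 76 94 x 438.0 454.0 y 120.0 132.0
wrist 84 49 x 443.0 452.0 y 142.0 146.0
wrist 92 66 x 443.0 452.0 y 142.0 146.0
wrist 100 487 x 441.0 452.0 y 127.0 146.0
wrist 116 42 x 441.0 454.0 y 135.0 137.0
wrist 124 315 x 434.0 461.0 y 131.0 138.0
wrist 132 441 x 434.0 461.0 y 131.0 138.0
wrist 140 505 x 434.0 461.0 y 131.0 137.0
wrist 148 522 x 434.0 461.0 y 114.0 138.0
wrist 156 839 x 418.0 476.0 y 115.0 141.0
wrist 164 2356 x 416.0 476.0 y 114.0 142.0
wrist 172 3475 x 416.0 476.0 y 114.0 142.0
wrist 180 1440 x 416.0 476.0 y 114.0 145.0
wrist 188 2059 x 431.0 468.0 y 132.0 145.0
wrist 196 3764 x 420.0 474.0 y 132.0 145.0
```

View pics/s3.png

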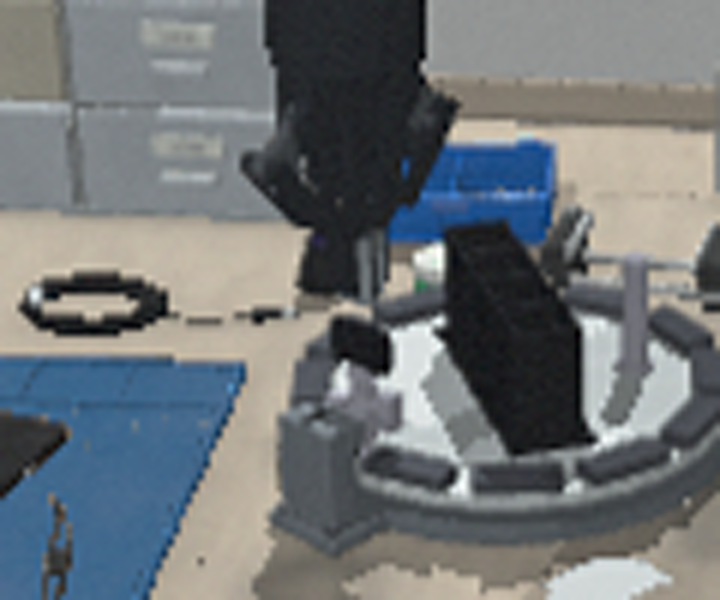

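The side view shows the closed fingers hovering above the wing, with their tips about 37 mm above the reported TCP. So the real finger end is about z_TCP+37 and I have to go that much lower. I'll reopen, then descend while watching the force.

```bash
python3 -m crank '[[0.002,0,0,0,0,0],[0.002,0,0,0,0,0],[0.002,0,-0.01,0,0,0],[0.002,0,-0.02,0,0,0],[0.002,0,-0.03,0,0,0]]' 0.035 20
python3 -m crank '[[0,0,-0.005,0,0,0],[0,0,-0.010,0,0,0],[0,0,-0.010,0,0,0]]'
python3 -m crank '[[0,0,0,0,0,0],[0,0,0,0,0,0],[0,0,0,0,0,0],[0,0,0,0,0,0]]' 0 60
```

```text
t: 5.48
position: [446.8, 126.5, 51.0]
ee_rot: [-2.328, -2.109, 0.001]
ft_force: [-0.4, -0.1, -0.8]
width: 35.2
grasp_force: 0.0
t: 5.85
position: [447.0, 126.5, 41.7]
ee_rot: [-2.329, -2.109, 0.001]
ft_force: [0.1, -0.0, 0.5]
width: 35.1
grasp_force: 0.0
t: 6.35
position: [445.2, 126.8, 42.3]
ee_rot: [-2.326, -2.108, 0.003]
ft_force: [-7.0, 0.4, 9.6]
width: 8.6
grasp_force: 59.3
```

```bash
python3 -m crank '[[-0.001,0,0.006,0,0,0],[-0.001,0,0.012,0,0,0],[-0.001,0,0.018,0,0,0],[-0.001,0,0.0185,0,0,0]]' 0 80
```

```text
t: 6.85
position: [445.1, 126.7, 60.6]
ee_rot: [-2.327, -2.108, 0.002]
ft_force: [-3.4, 2.6, -7.8]
width: 8.2
grasp_force: 79.6
```

```bash
python3 -m crank '[[0,0,0,0,0,0.18],[0,0,0,0,0,0.36],[0,0,0,0,0,0.54],[0,0,0,0,0,0.72],[0,0,0,0,0,0.9]]'
python3 -m crank '[[0,0,0,0,0,0.18],[0,0,0,0,0,0.36],[0,0,0,0,0,0.54],[0,0,0,0,0,0.66],[0,0,0,0,0,0.66]]'
```

```text
t: 7.48
position: [445.1, 126.8, 60.2]
ee_rot: [-1.17, -2.914, 0.001]
ft_force: [-4.0, 3.0, -8.4]
width: 8.4
grasp_force: 79.6
t: 8.1
position: [445.0, 126.8, 60.2]
ee_rot: [-0.17, -3.135, -0.0]
ft_force: [-5.3, 4.3, -8.9]
width: 8.3
grasp_force: 79.5
```

```bash
python3 -m crank '[[0,0,-0.003,0,0,0],[0,0,-0.006,0,0,0],[0,0,-0.009,0,0,0],[0,0,-0.010,0,0,0],[0,0,-0.010,0,0,0]]'
```

```text
t: 8.72
position: [445.4, 127.0, 51.9]
ee_rot: [-0.172, -3.136, -0.001]
ft_force: [-10.3, 2.0, 15.6]
width: 8.4
grasp_force: 83.5
```

```bash
python3 -m crank '[[0,0,0.001,0,0,0],[0,0,0.001,0,0,0],[0,0,0.001,0,0,0]]' 0.03 20
python3 -m crank '[[0,0,0.05,0,0,0],[-0.02,0,0.1,0,0,0],[-0.05,0,0.16,0,0,0],[-0.05,0,0.22,0,0,0],[-0.05,0,0.22,0,0,0]]' 0.085
python3 geo.py
```

```text
t: 9.1
position: [447.0, 126.4, 51.8]
ee_rot: [0.173, 3.136, 0.0]
ft_force: [1.0, 0.0, -0.3]
width: 30.0
grasp_force: 0.0
t: 9.72
position: [398.5, 127.5, 276.3]
ee_rot: [0.172, 3.128, 0.007]
ft_force: [0.9, -0.2, -0.4]
width: 85.0
grasp_force: 0.0
rackish n 1281 [553.5 115.7] [144.2  37.5] 54.2 z 93.3
rackish n 94 [609.8  75.4] [13.4 14.3] 85.6 z 93.9
disc circle ((554.0419921875, 115.85714721679688), 120.55460357666016)
knob n 295 [445.2 127.3] [14.6 38.2] 83.7 z 113.8 117.1
```

```bash
python3 -m crank '[[0.053,-0.013,0,0,0,-0.15],[0.106,-0.026,0,0,0,-0.3],[0.159,-0.04,0,0,0,-0.45],[0.2115,-0.0525,0,0,0,-0.52],[0.2115,-0.0525,-0.05,0,0,-0.52]]' 0.035 20
python3 -m crank '[[0,0,-0.05,0,0,0],[0,0,-0.1,0,0,0],[0,0,-0.11,0,0,0],[0,0,-0.11,0,0,0]]'
python3 -c "
from h import *
st(); im,d=capture('wrist'); cv2.imwrite('pics/w4.png',im)"
```

```text
t: 10.4
position: [613.0, 72.0, 221.5]
ee_rot: [0.977, 2.979, 0.001]
ft_force: [-1.1, 1.0, -1.5]
width: 35.2
grasp_force: 0.0
t: 10.9
position: [607.6, 73.8, 111.2]
ee_rot: [-0.973, -2.986, 0.002]
ft_force: [-0.9, 0.4, 0.2]
width: 34.7
grasp_force: 0.0
t 10.9 pos [607.6  73.8 111.2] rot [-9.730e-01 -2.986e+00  2.000e-03] F [-0.9  0.4  0.2] w 34.7 g 0.0
```

View pics/w4.png

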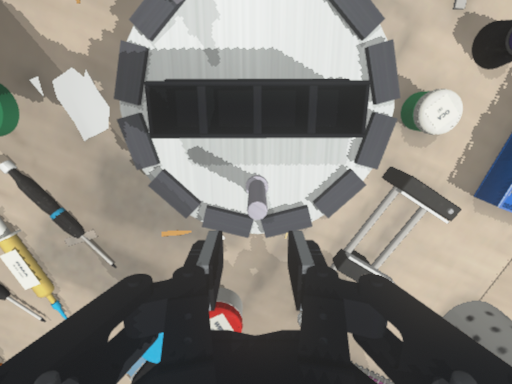

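The post top at (258,208) is centred between the fingers. I'll descend and grip.

```bash
python3 -m crank '[[0.001,0,-0.03,0,0,0],[0.001,0,-0.06,0,0,0],[0.001,0,-0.076,0,0,0],[0.001,0,-0.076,0,0,0]]'
python3 -m crank '[[0,0,0,0,0,0],[0,0,0,0,0,0],[0,0,0,0,0,0],[0,0,0,0,0,0]]' 0 30
```

```text
t: 11.45
position: [608.8, 74.1, 35.8]
ee_rot: [0.973, 2.987, 0.0]
ft_force: [-0.4, -0.6, 0.3]
width: 35.1
grasp_force: 0.0
t: 11.95
position: [609.8, 74.1, 37.1]
ee_rot: [0.973, 2.985, 0.002]
ft_force: [-0.5, -1.0, 6.5]
width: 14.1
grasp_force: 29.5
```

```bash
python3 -m crank '[[-0.008,-0.0091,0,0,0,-0.1745],[-0.0174,-0.0168,0,0,0,-0.349],[-0.028,-0.0227,0,0,0,-0.5236],[-0.0395,-0.0266,0,0,0,-0.698],[-0.0515,-0.0285,0,0,0,-0.8727]]'
python3 -m crank '[[-0.012,0.0002,0,0,0,-0.1745],[-0.012,0.0002,0,0,0,-0.1745],[-0.012,0.0002,0,0,0,-0.1745]]'
python3 -m crank '[[0,0,0,0,0,0],[0,0,0,0,0,0],[0,0,0.04,0,0,0],[0,0,0.09,0,0,0],[0,0,0.12,0,0,0]]' 0.035
python3 -m crank '[[-0.03,0.02,0.05,0,0,0],[-0.07,0.04,0.1,0,0,0],[-0.1,0.06,0.12,0,0,0],[-0.102,0.082,0.12,0,0,0],[-0.102,0.082,0.12,0,0,0]]'
python3 geo.py
```

```text
t: 12.58
position: [558.1, 44.8, 37.1]
ee_rot: [2.15, 2.288, 0.003]
ft_force: [-2.8, -0.6, 8.1]
width: 13.8
grasp_force: 30.4
t: 12.95
position: [545.1, 44.9, 37.0]
ee_rot: [2.337, 2.1, 0.001]
ft_force: [-6.1, -3.0, 13.5]
width: 13.8
grasp_force: 30.8
t: 13.58
position: [546.0, 45.8, 157.8]
ee_rot: [2.335, 2.1, 0.003]
ft_force: [-0.2, 0.4, -0.7]
width: 35.3
grasp_force: 0.0
t: 14.2
position: [442.7, 129.5, 275.8]
ee_rot: [-2.332, -2.104, -0.002]
ft_force: [0.1, -0.3, 0.3]
width: 34.9
grasp_force: 0.0
rackish n 1378 [553.6 114.6] [ 36.1 144.3] 84.2 z 93.6
rackish n 111 [546.2  45.1] [13.7 14.2] 17.3 z 93.9
disc circle ((546.2969360351562, 117.71702575683594), 127.61767578125)
knob n 357 [446.5 127. ] [13.1 39.3] 76.3 z 113.3 117.4
knob n 14 [482.3 122.4] [13.4  0.8] 84.9 z 89.7 95.7
```

```bash
python3 -m crank '[[0.001,-0.001,-0.02,0,0,0.18],[0.002,-0.002,-0.04,0,0,0.36],[0.002,-0.002,-0.06,0,0,0.54],[0.002,-0.002,-0.08,0,0,0.72],[0.002,-0.002,-0.1,0,0,0.9]]'
python3 -m crank '[[0,0,0,0,0,0.18],[0,0,-0.01,0,0,0.36],[0,0,-0.02,0,0,0.54],[0,0,-0.03,0,0,0.66],[0,0,-0.03,0,0,0.66]]' 0.035
```

```text
t: 14.88
position: [445.4, 124.2, 174.4]
ee_rot: [-1.184, -2.91, 0.002]
ft_force: [-0.1, 0.2, -0.3]
width: 35.1
grasp_force: 0.0
t: 15.5
position: [444.9, 124.2, 144.6]
ee_rot: [-0.188, -3.134, 0.003]
ft_force: [0.2, 0.5, -0.0]
width: 34.9
grasp_force: 0.0
```

```bash
python3 -m crank '[[0.001,0.002,-0.04,0,0,0],[0.001,0.002,-0.07,0,0,0],[0.001,0.002,-0.085,0,0,0],[0.001,0.002,-0.0925,0,0,0],[0.001,0.002,-0.0925,0,0,0]]'
python3 -m crank '[[0,0,0,0,0,0],[0,0,0,0,0,0],[0,0,0,0,0,0],[0,0,0,0,0,0]]' 0 80
python3 -m crank '[[0,0,0.003,0,0,0],[0,0,0.006,0,0,0],[0,0,0.0085,0,0,0],[0,0,0.0085,0,0,0]]'
```

```text
t: 16.12
position: [446.5, 127.7, 53.2]
ee_rot: [0.185, 3.136, -0.0]
ft_force: [0.5, 0.1, -0.5]
width: 35.1
grasp_force: 0.0
t: 16.62
position: [447.2, 127.1, 53.9]
ee_rot: [0.185, 3.134, 0.0]
ft_force: [0.7, -4.7, 6.8]
width: 8.3
grasp_force: 79.1
t: 17.12
position: [446.8, 127.1, 61.6]
ee_rot: [0.185, 3.135, -0.001]
ft_force: [4.4, -3.9, -7.0]
width: 8.3
grasp_force: 77.9
```

```bash
python3 -m crank '[[0,0,0,0,0,-0.18],[0,0,0,0,0,-0.36],[0,0,0,0,0,-0.54],[0,0,0,0,0,-0.72],[0,0,0,0,0,-0.9]]'
python3 -m crank '[[0,0,0,0,0,-0.18],[0,0,0,0,0,-0.36],[0,0,0,0,0,-0.54],[0,0,0,0,0,-0.66],[0,0,0,0,0,-0.66]]'
python3 -m crank '[[0,0,-0.005,0,0,0],[0,0,-0.010,0,0,0],[0,0,-0.015,0,0,0],[0,0,-0.019,0,0,0],[0,0,-0.019,0,0,0]]'
```

```text
t: 17.75
position: [445.8, 125.5, 61.1]
ee_rot: [1.539, 2.738, -0.004]
ft_force: [2.7, -9.2, -7.6]
width: 8.3
grasp_force: 77.9
t: 18.38
position: [444.4, 125.1, 60.6]
ee_rot: [2.339, 2.096, -0.007]
ft_force: [-0.7, -10.2, -7.9]
width: 8.5
grasp_force: 77.9
t: 19.0
position: [445.1, 125.3, 43.9]
ee_rot: [-2.337, -2.097, 0.004]
ft_force: [-10.2, -13.0, 32.5]
width: 8.5
grasp_force: 84.0
```

```bash
python3 -m crank '[[0,0,0.001,0,0,0],[0,0,0.001,0,0,0],[0,0,0.001,0,0,0]]' 0.02 20
python3 -m crank '[[0,0,0.05,0,0,0],[-0.01,-0.02,0.1,0,0,0],[-0.01,-0.05,0.16,0,0,0],[-0.01,-0.08,0.22,0,0,0],[-0.01,-0.08,0.22,0,0,0]]'
python3 geo.py
```

```text
t: 19.38
position: [446.1, 128.3, 43.5]
ee_rot: [-2.335, -2.101, -0.0]
ft_force: [0.5, 0.2, -0.2]
width: 19.9
grasp_force: 0.0
t: 20.0
position: [438.0, 46.5, 266.7]
ee_rot: [-2.339, -2.098, -0.011]
ft_force: [-0.0, 0.5, -0.2]
width: 19.9
grasp_force: 0.0
rackish n 1513 [553.6 114.5] [ 35.7 144.5] 84.4 z 93.7
rackish n 133 [546.   45.4] [14.4 13.5] 57.8 z 94.2
disc circle ((547.1039428710938, 113.43617248535156), 126.43002319335938)
knob n 348 [446.3 125.2] [38.7 14.4] 83.0 z 104.2 106.8
knob n 26 [482.  122.7] [14.9  0.3] 85.1 z 91.9 94.7
```

Pin down and rack home, so steps 1–3 look done. Now I'll go over the tools with the camera side towards the handle ends (-x), and prepare the tool measurement.

```bash
python3 -m crank '[[0.02,-0.05,0,0,0,0.18],[0.04,-0.1,0,0,0,0.36],[0.06,-0.15,0,0,0,0.54],[0.08,-0.2,0,0,0,0.72],[0.1,-0.26,0,0,0,0.9]]' 0.085
python3 -m crank '[[0,0,0,0,0,0.18],[0,0,0,0,0,0.36],[0,0,0,0,0,0.54],[0,0,0,0,0,0.72],[0,0,0,0,0,0.78]]'
python3 -m crank '[[0,0,0,0,0,0],[0,0,0,0,0,0]]'
cat > tools.py <<'E'
from h import *
import sys
def tools(n='wrist',names=('driver_red','driver_blue','syringe_flux','syringe_uv')):
    s=sense(); im,d=capture(n); K,T=cam(n,s); v,u=np.mgrid[0:384,0:512]; P=deproj(K,T,u,v,d); o={}
    for t in names:
        r=cut_out(n,t); q=tip_of(n,t+'_mid')
        for k in r[:2]:
            m=k['pixels']&(d>0)&(P[...,2]>1); p=P[m]
            if len(p)<20: continue
            c,w,a=cv2.minAreaRect(p[:,:2].astype(np.float32))
            if w[0]<w[1]: a+=90
            print(t,'p',round(k['p'],2),'n',len(p),'c',np.round(c,1),'size',np.round(w,1),'ang',round(((a+90)%180)-90,1),'zmax',p[:,2].max().round(1),'px',np.argwhere(m).mean(0).round()[::-1],'bgr',np.median(im[m],0))
        print('   mid',[(np.round(x['centre'],1).tolist(),round(x['p'],2)) for x in q[:2]])
    return im
if __name__=='__main__':
    s=st(); print(np.round(s['joints'],2)); im=tools(); cv2.imwrite(f'pics/{sys.argv[1]}.png',im)
E
python3 tools.py w5
```

```text
t: 20.68
position: [516.5, -151.8, 262.1]
ee_rot: [-1.51, -2.752, 0.004]
ft_force: [0.3, 1.0, 0.7]
width: 84.9
grasp_force: 0.0
t: 21.3
position: [515.6, -151.3, 262.3]
ee_rot: [-0.355, -3.119, 0.001]
ft_force: [1.1, 0.1, 0.1]
width: 84.6
grasp_force: 0.0
t: 21.55
position: [515.8, -151.9, 263.5]
ee_rot: [-0.365, -3.119, 0.001]
ft_force: [-0.6, -1.0, -0.2]
width: 85.0
grasp_force: 0.0
t 21.55 pos [ 515.8 -151.9  263.5] rot [-3.650e-01 -3.119e+00  1.000e-03] F [-0.6 -1.  -0.2] w 85.0 g 0.0
[-0.49  0.26  0.85  1.75 -0.2   1.23  1.75]Traceback (most recent call last):
  File "tools.py", line 16, in <module>
    s=st(); print(np.round(s['joints'],2)); im=tools(); cv2.imwrite(f'pics/{sys.argv[1]}.png',im)
                                               ~~~~~^^
  File "tools.py", line 6, in tools
    r=cut_out(n,t); q=tip_of(n,t+'_mid')
ValueError: it knows: cell, driver_blue_mid, driver_red_mid, jar, knob, knob_grip, loupe, pin, post_grip, rack, rack_center, solder_spool, stand_center, syringe_flux_mid, syringe_uv_mid, tape_green, usb_stick
```

```bash
sed -i "s/cut_out(n,t)/cut_out(n,t+'_mid')/" tools.py
python3 -m crank '[[0,-0.05,0.02,0,0,0.12],[0,-0.075,0.03,0,0,0.2],[0,-0.075,0.03,0,0,0.23],[0,-0.075,0.03,0,0,0.23]]'
python3 tools.py w5
```

```text
t: 22.1
position: [516.0, -226.4, 293.9]
ee_rot: [-0.003, -3.141, -0.0]
ft_force: [-0.2, -0.4, 0.2]
width: 85.3
grasp_force: 0.0
t 22.1 pos [ 516.  -226.4  293.9] rot [-3.000e-03 -3.141e+00 -0.000e+00] F [-0.2 -0.4  0.2] w 85.3 g 0.0
[-0.32  0.29  0.83  1.64 -0.22  1.31  2.12]
driver_red p 0.65 n 573 c [ 489.4 -249.3] size [147.5  14.1] ang 10.0 zmax 14.6 px [239. 124.] bgr [85. 89. 93.]
driver_red p 0.41 n 687 c [ 696.3 -127.3] size [46.7 46.5] ang 32.0 zmax 29.8 px [312. 254.] bgr [239. 214.  79.]
   mid [([490.1, -249.3, 6.8], 0.65)]
driver_blue p 0.77 n 613 c [ 521.1 -115. ] size [144.3  17.6] ang 0.4 zmax 16.6 px [325. 143.] bgr [74. 78. 79.]
driver_blue p 0.56 n 743 c [ 533.8 -183.9] size [ 22.7 130.4] ang -12.2 zmax 20.1 px [282. 158.] bgr [228. 235. 238.]
   mid [([522.9, -115.8, 8.4], 0.67)]
syringe_flux p 0.96 n 764 c [ 536.5 -185.7] size [ 20.7 136.2] ang -10.1 zmax 20.1 px [282. 159.] bgr [226. 234. 238.]
syringe_flux p 0.62 n 14095 c [559.6  86.3] size [237.  179.4] ang 13.6 zmax 96.6 px [458. 175.] bgr [115. 110. 109.]
   mid [([542.7, -188.5, 6.9], 0.59)]
syringe_uv p 0.85 n 769 c [ 564.5 -315.4] size [ 25.2 149.1] ang -16.6 zmax 20.3 px [204. 173.] bgr [225. 231. 236.]
   mid [([565.5, -314.2, 3.9], 0.76)]
```

View pics/w5.png

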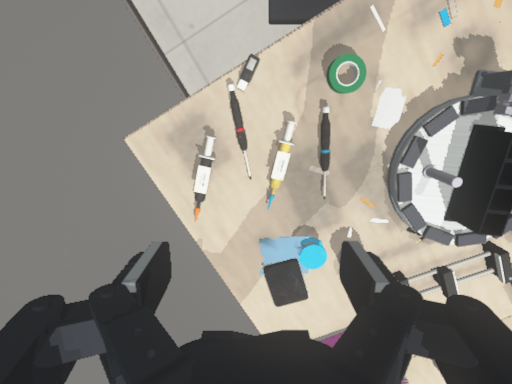

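Red driver now lies from (232,88) to (250,178). It was knocked about 35 mm from the top view, so the disturbance has happened. Flux is at (282,160), blue (325,143), uv (204,175), USB stick (248,72). First pick: blue driver, gripped on the handle 50 mm behind its middle.

```bash
python3 -m crank '[[-0.015,0.04,-0.03,0,0,0],[-0.03,0.08,-0.07,0,0,0],[-0.044,0.11,-0.12,0,0,0],[-0.044,0.11,-0.18,0,0,0],[-0.044,0.11,-0.24,0,0,0]]' 0.04 20
python3 -m crank '[[0,0,-0.03,0,0,0],[0,0,-0.06,0,0,0],[0,0,-0.075,0,0,0],[0,0,-0.080,0,0,0],[0,0,-0.080,0,0,0]]'
```

```text
t: 23.18
position: [472.6, -116.5, 53.4]
ee_rot: [-0.0, 3.139, -0.001]
ft_force: [0.8, 0.1, -0.3]
width: 40.0
grasp_force: 0.0
t: 23.8
position: [472.4, -117.6, -25.0]
ee_rot: [0.003, 3.14, -0.001]
ft_force: [0.3, 0.8, 0.3]
width: 40.2
grasp_force: 0.0
```

```bash
python3 -m crank '[[0,0.001,-0.004,0,0,0],[0,0.001,-0.008,0,0,0],[0,0.001,-0.008,0,0,0]]'
python3 -m crank '[[0,0,0,0,0,0],[0,0,0,0,0,0],[0,0,0,0,0,0],[0,0,0,0,0,0],[0,0,0,0,0,0]]' 0 50
```

```text
t: 24.18
position: [471.9, -116.3, -33.5]
ee_rot: [0.002, 3.141, -0.001]
ft_force: [0.4, 0.5, 0.3]
width: 40.3
grasp_force: 0.0
t: 24.8
position: [472.2, -116.5, -33.2]
ee_rot: [0.003, 3.141, -0.001]
ft_force: [-0.3, 0.1, 5.5]
width: 13.6
grasp_force: 49.5
```

```bash
python3 -m crank '[[0,0,0.04,0,0,0],[0,0,0.09,0,0,0],[0,0,0.14,0,0,0],[0,0,0.18,0,0,0],[0,0,0.18,0,0,0]]'
cat > plan.py <<'E'
from h import *
import json,sys
E_=41.
def Rof(az,tilt):  # az: azimuth (deg) of tool x when untilted (= approach dir when tilted), tilt deg
    a=np.radians(az); x=np.array([np.cos(a),np.sin(a),0]); z=np.array([0,0,-1.]); B=np.stack([x,np.cross(z,x),z],1)
    d=x; ax=np.array([d[1],-d[0],0]); return R.from_rotvec(ax*np.radians(tilt))*R.from_matrix(B)
def cur():
    s=sense(); r=R.from_rotvec(s['ee_rot']); M=r.as_matrix(); p=np.array(s['position']); c=p-E_*M[:,2]
    tilt=np.degrees(np.arccos(np.clip(-M[2,2],-1,1)))
    # untilt
    if tilt>3: az=np.degrees(np.arctan2(M[1,2],M[0,2]))
    else: az=np.degrees(np.arctan2(M[1,0],M[0,0]))
    return s,r,p,c,az%360,tilt
def plan(way,n,faz=lambda f:f,ft=lambda f:f):
    """way: (contact xyz, az, tilt) goal; n rows"""
    s,r,p,c,az,ti=cur(); st(); print('joints',np.round(s['joints'],2),'contact',c.round(1),'az',round(az,1),'tilt',round(ti,1))
    g,gaz,gti=np.array(way[0],float),way[1],way[2]
    rr,pp=r,p; r0=Rof(az,ti).inv()*r; out=[]; base=(r,p)
    for i in range(1,n+1):
        f=i/n; R_=Rof(az+(gaz-az)*faz(f),ti+(gti-ti)*ft(f))
        if i<n: R_=R_*R.from_rotvec(r0.as_rotvec()*(1-f))
        P=c+(g-c)*f+E_*R_.as_matrix()[:,2]
        dr=(R_*rr.inv()).magnitude(); dp=np.linalg.norm(P-pp)
        if dr>.187 or dp>62: print('!fast',i,dr.round(3),dp.round())
        out.append(np.r_[(P-base[1])/1000,(R_*base[0].inv()).as_rotvec()].round(4).tolist()); rr,pp=R_,P
        if len(out)==5 or i==n: print(json.dumps(out)); out=[]; base=(R_,P)
E
python3 - <<'E'
from plan import *
plan(([520,60,300],315,80),17)
E
```

```text
t: 25.42
position: [473.8, -116.7, 149.0]
ee_rot: [0.002, 3.136, 0.0]
ft_force: [-0.4, 0.2, -1.1]
width: 13.2
grasp_force: 49.0
t 25.43 pos [ 473.8 -116.7  149. ] rot [2.000e-03 3.136e+00 0.000e+00] F [-0.4  0.2 -1.1] w 13.2 g 49.0
joints [-0.52  0.27  0.8   2.02 -0.24  0.94  1.98] contact [ 473.6 -116.7  190. ] az 179.9 tilt 0.3
[[-0.0006, 0.01, 0.0066, -0.0056, 0.0824, 0.1386], [-0.001, 0.019, 0.0135, -0.0226, 0.1639, 0.2767], [-0.001, 0.0272, 0.0206, -0.0511, 0.2439, 0.4139], [-0.0004, 0.0347, 0.028, -0.0911, 0.3215, 0.5497], [0.0009, 0.0416, 0.0357, -0.1424, 0.3959, 0.6834]]
[[0.0022, 0.0065, 0.0079, -0.057, 0.0598, 0.1386], [0.0054, 0.0128, 0.0161, -0.1222, 0.1116, 0.2767], [0.0095, 0.0192, 0.0245, -0.1952, 0.1549, 0.4139], [0.0146, 0.0258, 0.0332, -0.2755, 0.1891, 0.5497], [0.0206, 0.0329, 0.042, -0.3626, 0.2134, 0.6834]]
[[0.0067, 0.0077, 0.009, -0.082, 0.0096, 0.1386], [0.0141, 0.0162, 0.0182, -0.1653, 0.0077, 0.2767], [0.0219, 0.0257, 0.0276, -0.2492, -0.0056, 0.4139], [0.0299, 0.0361, 0.0371, -0.3328, -0.0307, 0.5497], [0.038, 0.0476, 0.0467, -0.4153, -0.0676, 0.6834]]
[[0.0078, 0.0125, 0.0097, -0.0692, -0.0451, 0.1386], [0.0152, 0.026, 0.0195, -0.1321, -0.0997, 0.2767]]
```

```bash
python3 -m crank '[[-0.0006, 0.01, 0.0066, -0.0056, 0.0824, 0.1386], [-0.001, 0.019, 0.0135, -0.0226, 0.1639, 0.2767], [-0.001, 0.0272, 0.0206, -0.0511, 0.2439, 0.4139], [-0.0004, 0.0347, 0.028, -0.0911, 0.3215, 0.5497], [0.0009, 0.0416, 0.0357, -0.1424, 0.3959, 0.6834]]'
python3 -c "from plan import *; print(np.round(sense()['joints'],2))"
python3 -m crank '[[0.0022, 0.0065, 0.0079, -0.057, 0.0598, 0.1386], [0.0054, 0.0128, 0.0161, -0.1222, 0.1116, 0.2767], [0.0095, 0.0192, 0.0245, -0.1952, 0.1549, 0.4139], [0.0146, 0.0258, 0.0332, -0.2755, 0.1891, 0.5497], [0.0206, 0.0329, 0.042, -0.3626, 0.2134, 0.6834]]'
python3 -c "from plan import *; s,r,p,c,a,t=cur();print(np.round(s['joints'],2),c,a,t)"
```

```text
t: 26.05
position: [472.5, -74.9, 181.2]
ee_rot: [0.936, -2.579, 0.196]
ft_force: [0.1, 0.4, -0.1]
width: 13.3
grasp_force: 49.0
[-0.6   0.45  0.65  1.76  0.01  1.32  2.31]
t: 26.68
position: [493.4, -41.5, 223.0]
ee_rot: [1.551, -1.857, 0.679]
ft_force: [-0.0, -0.9, -0.4]
width: 13.4
grasp_force: 49.0
[-0.9   0.5   0.55  1.8   0.45  1.39  2.43] [498.86269984 -11.76392667 250.75534854] 259.584099767069 47.41742984220391
```

```bash
python3 -m crank '[[0.0067, 0.0077, 0.009, -0.082, 0.0096, 0.1386], [0.0141, 0.0162, 0.0182, -0.1653, 0.0077, 0.2767], [0.0219, 0.0257, 0.0276, -0.2492, -0.0056, 0.4139], [0.0299, 0.0361, 0.0371, -0.3328, -0.0307, 0.5497], [0.038, 0.0476, 0.0467, -0.4153, -0.0676, 0.6834]]'
python3 -m crank '[[0.0078, 0.0125, 0.0097, -0.0692, -0.0451, 0.1386], [0.0152, 0.026, 0.0195, -0.1321, -0.0997, 0.2767]]'
python3 - <<'E'
from plan import *
plan(([607,109,235],315,86),4)
E
```

```text
t: 27.3
position: [531.3, 6.6, 269.7]
ee_rot: [1.874, -1.091, 1.333]
ft_force: [-0.5, -0.2, -0.2]
width: 13.5
grasp_force: 49.0
t: 27.55
position: [546.4, 32.6, 289.2]
ee_rot: [1.93, -0.789, 1.627]
ft_force: [-0.3, -0.6, 0.7]
width: 13.6
grasp_force: 49.0
t 27.55 pos [546.4  32.6 289.2] rot [ 1.93  -0.789  1.627] F [-0.3 -0.6  0.7] w 13.6 g 49.0
joints [-1.35  0.48  0.5   2.32  1.31  1.26  2.01] contact [517.6  61.  296.1] az 315.3 tilt 80.3
[[0.0224, 0.0119, -0.0143, -0.0169, -0.0181, -0.0016], [0.0448, 0.0237, -0.0286, -0.0337, -0.0361, -0.0032], [0.0672, 0.0356, -0.0428, -0.0506, -0.0541, -0.0047], [0.0896, 0.0475, -0.0571, -0.0676, -0.0721, -0.0062]]
```

```bash
python3 -m crank '[[0.0224, 0.0119, -0.0143, -0.0169, -0.0181, -0.0016], [0.0448, 0.0237, -0.0286, -0.0337, -0.0361, -0.0032], [0.0672, 0.0356, -0.0428, -0.0506, -0.0541, -0.0047], [0.0896, 0.0475, -0.0571, -0.0676, -0.0721, -0.0062],[0.0896, 0.0475, -0.0571, -0.0676, -0.0721, -0.0062]]'
cat > chk.py <<'E'
from plan import *
def chk(name):
    s,r,p,c,az,ti=cur(); st(); print('contact',c.round(1),'az',round(az,1),'tilt',round(ti,1)); v,u=np.mgrid[0:384,0:512]
    for n in ('wrist','scene','top'):
        im,d=capture(n); K,T=cam(n,s); P=deproj(K,T,u,v,d)
        m=(d>0)&(np.hypot(P[...,0]-c[0],P[...,1]-c[1])<30)&(P[...,2]>97)&(P[...,2]<c[2]-16)
        p=P[m]
        print(n,m.sum(),'tool pts')
        for lo in range(97,int(c[2])-16,15):
            k=(p[:,2]>=lo)&(p[:,2]<lo+15)
            if k.sum()>1: print('  z',lo,k.sum(),p[k].mean(0).round(1))
        print('  mid',[(np.round(x['centre'],1).tolist(),round(x['p'],2)) for x in tip_of(n,name+'_mid')[:2]])
        cv2.imwrite(f'pics/chk_{n}.png',im)
E
python3 -c "
from chk import *; chk('driver_blue')"
```

```text
t: 28.18
position: [636.5, 79.2, 230.6]
ee_rot: [1.827, -0.761, 1.701]
ft_force: [-0.2, -0.9, -0.5]
width: 13.5
grasp_force: 49.0
t 28.18 pos [636.5  79.2 230.6] rot [ 1.827 -0.761  1.701] F [-0.2 -0.9 -0.5] w 13.5 g 49.0
contact [607.7 108.3 233.5] az 314.7 tilt 86.0
wrist 1416 tool pts
  z 172 177 [602.5 112.8 184.4]
  z 187 569 [602.9 112.8 193.7]
  z 202 647 [603.3 112.3 209.6]
  mid [([599.9, 106.7, 181.3], 0.64)]
scene 90 tool pts
  z 97 5 [602.7 109.2  97.5]
  z 112 4 [602.1 111.9 120.9]
  z 127 4 [603.3 111.7 133.8]
  z 142 5 [603.3 111.5 149.6]
  z 157 9 [600.2 108.5 167.1]
  z 172 18 [600.1 106.4 179.4]
  z 187 22 [601.  105.1 194. ]
  z 202 21 [600.7 105.9 208.9]
  mid [([602.5, 109.7, 187.9], 0.41)]
top 12 tool pts
  z 97 2 [602.7 105.8  98.6]
  z 127 3 [600.1 111.2 134.8]
  z 142 2 [601.  110.3 145.5]
  z 172 3 [598.8 103.7 175.8]
  mid [([605.1, 111.9, 184.4], 0.44)]
```

```bash
python3 -m crank '[[0.003,-0.002,-0.02,0,0,0],[0.003,-0.002,-0.04,0,0,0],[0.003,-0.002,-0.06,0,0,0],[0.003,-0.002,-0.072,0,0,0],[0.003,-0.002,-0.078,0,0,0]]'
python3 -m crank '[[0,0,0,0,0,0],[0,0,-0.003,0,0,0]]'
```

```text
t: 29.1
position: [639.2, 77.2, 155.2]
ee_rot: [1.826, -0.766, 1.705]
ft_force: [1.1, 0.4, -0.6]
width: 13.3
grasp_force: 49.0
t: 29.35
position: [639.4, 77.1, 153.0]
ee_rot: [1.826, -0.767, 1.705]
ft_force: [0.2, -0.5, 0.1]
width: 13.4
grasp_force: 49.0
```

```bash
python3 -m crank '[[0,0,-0.003,0,0,0],[0,0,-0.005,0,0,0],[0,0,-0.005,0,0,0]]'
python3 -m crank '[[0,0,0,0,0,0],[0,0,0,0,0,0],[0,0,0,0,0,0]]' 0.032 20
python3 -m crank '[[-0.02,0.02,0.001,0,0,0],[-0.05,0.05,0.003,0,0,0],[-0.08,0.08,0.02,0,0,0],[-0.1,0.1,0.06,0,0,0],[-0.1,0.1,0.1,0,0,0]]'
python3 - <<'E'
from chk import *
v,u=np.mgrid[0:384,0:512]
for n in ('top','scene'):
    im,d=capture(n); K,T=cam(n); P=deproj(K,T,u,v,d); m=(d>0)&(P[...,2]>100)&(abs(P[...,0]-607)<30)&(abs(P[...,1]-109)<30); p=P[m]; print(n,len(p), p.mean(0).round(1) if len(p) else '', p[:,2].max() if len(p) else '')
    print([(np.round(x['centre'],1).tolist(),round(x['p'],2)) for x in tip_of(n,'driver_blue_mid')[:2]])
    for t in ('driver_red','syringe_flux','syringe_uv'): print(t,[(np.round(x['centre'],1).tolist(),round(x['p'],2)) for x in tip_of(n,t+'_mid')[:2]])
plan(([441,-255,260],190,0),17)
E
```

```text
t: 29.72
position: [639.3, 77.1, 147.2]
ee_rot: [1.826, -0.766, 1.705]
ft_force: [-0.1, 0.5, -0.3]
width: 13.3
grasp_force: 49.0
t: 30.1
position: [639.3, 77.1, 147.4]
ee_rot: [1.826, -0.766, 1.705]
ft_force: [-0.2, -0.4, -0.7]
width: 32.0
grasp_force: 0.0
t: 30.72
position: [538.4, 180.0, 247.7]
ee_rot: [1.83, -0.762, 1.706]
ft_force: [-0.0, -0.1, 0.7]
width: 31.8
grasp_force: 0.0
top 71 [608.2  98.1 144.1] 175.44455245919255
[([612.7, 107.0, 95.7], 0.65), ([710.8, -50.7, 3.2], 0.18)]
driver_red [([488.0, -249.9, 7.5], 0.5), ([693.6, -125.4, -2.0], 0.22)]
syringe_flux [([542.1, -183.4, 4.6], 0.81)]
syringe_uv [([563.6, -313.8, 7.2], 0.58), ([440.9, 126.6, 91.8], 0.15)]
scene 92 [608.9  98.1 135.5] 174.3626064261881
[([398.2, -94.0, 2.6], 0.53), ([610.2, 105.9, 99.9], 0.46)]
driver_red [([547.0, 46.6, 86.7], 0.38)]
syringe_flux [([532.7, 120.1, 98.4], 0.26)]
syringe_uv [([567.4, -314.4, 7.1], 0.51)]
t 31.23 pos [539.3 176.9 246.7] rot [ 1.825 -0.765  1.704] F [-0.1 -1.   0. ] w 32.1 g 0.0
joints [-1.42  0.75  0.39  2.06  1.12  1.41  2.02] contact [510.5 205.9 249.6] az 314.7 tilt 86.
[... 216 characters left out ...]
[-0.0442, -0.1419, -0.0141, 0.4021, 0.1999, -0.6293]]
[[-0.0087, -0.0256, -0.0025, 0.0881, 0.0068, -0.1278], [-0.0168, -0.0503, -0.0047, 0.1771, 0.0023, -0.2552], [-0.0243, -0.0743, -0.0068, 0.2662, -0.0136, -0.3815], [-0.031, -0.0978, -0.0087, 0.3547, -0.041, -0.5063], [-0.0368, -0.121, -0.0103, 0.4419, -0.08, -0.629]]
[[-0.0049, -0.023, -0.0014, 0.0747, -0.0472, -0.1278], [-0.0088, -0.0461, -0.0024, 0.1434, -0.104, -0.2551], [-0.0118, -0.0695, -0.0032, 0.2053, -0.17, -0.3814], [-0.0141, -0.0933, -0.0037, 0.2599, -0.2448, -0.5061], [-0.0156, -0.1177, -0.0039, 0.3065, -0.3282, -0.6288]]
[[-0.001, -0.0252, 0.0001, 0.0317, -0.0825, -0.1278], [-0.0016, -0.0512, 0.0006, 0.0528, -0.169, -0.2551]]
```

Blue stands in cell_0 (mid about (611,106,98)). Now back for the red driver.

```bash
python3 -m crank '[[-0.0083, -0.0302, -0.003, 0.0666, 0.0581, -0.1279], [-0.017, -0.0596, -0.0059, 0.1406, 0.1077, -0.2553], [-0.0261, -0.088, -0.0088, 0.2216, 0.1482, -0.3817], [-0.0352, -0.1154, -0.0115, 0.3089, 0.1791, -0.5065], [-0.0442, -0.1419, -0.0141, 0.4021, 0.1999, -0.6293]]' 0.04
python3 -m crank '[[-0.0087, -0.0256, -0.0025, 0.0881, 0.0068, -0.1278], [-0.0168, -0.0503, -0.0047, 0.1771, 0.0023, -0.2552], [-0.0243, -0.0743, -0.0068, 0.2662, -0.0136, -0.3815], [-0.031, -0.0978, -0.0087, 0.3547, -0.041, -0.5063], [-0.0368, -0.121, -0.0103, 0.4419, -0.08, -0.629]]'
python3 -m crank '[[-0.0049, -0.023, -0.0014, 0.0747, -0.0472, -0.1278], [-0.0088, -0.0461, -0.0024, 0.1434, -0.104, -0.2551], [-0.0118, -0.0695, -0.0032, 0.2053, -0.17, -0.3814], [-0.0141, -0.0933, -0.0037, 0.2599, -0.2448, -0.5061], [-0.0156, -0.1177, -0.0039, 0.3065, -0.3282, -0.6288]]'
python3 -m crank '[[-0.001, -0.0252, 0.0001, 0.0317, -0.0825, -0.1278], [-0.0016, -0.0512, 0.0006, 0.0528, -0.169, -0.2551],[-0.0016, -0.0512, 0.0006, 0.0528, -0.169, -0.2551]]'
python3 - <<'E'
from plan import *
from tools import tools
tools(names=('driver_red','syringe_flux','syringe_uv'))
plan(([440,-258,70],190,0),4)
E
```

```text
t: 31.85
position: [494.8, 34.8, 232.8]
ee_rot: [1.7, -1.486, 0.994]
ft_force: [1.0, -1.0, 0.4]
width: 39.8
grasp_force: 0.0
t: 32.48
position: [458.2, -86.6, 222.6]
ee_rot: [1.309, -2.224, 0.418]
ft_force: [-0.3, -0.2, 0.0]
width: 40.5
grasp_force: 0.0
t: 33.1
position: [442.3, -204.8, 218.8]
ee_rot: [0.625, -2.905, 0.055]
ft_force: [-0.5, -0.1, 0.3]
width: 39.9
grasp_force: 0.0
t: 33.48
position: [438.6, -257.8, 219.8]
ee_rot: [-0.259, 3.13, -0.001]
ft_force: [0.3, 0.3, 0.4]
width: 40.2
grasp_force: 0.0
driver_red p 0.62 n 628 c [ 482.8 -250.3] size [136.5  14.2] ang 10.0 zmax 14.6 px [256. 183.] bgr [88. 92. 96.]
   mid [([491.1, -248.3, 9.1], 0.74)]
syringe_flux p 0.79 n 909 c [ 512.3 -189.6] size [190.2  66.3] ang 11.3 zmax 263.0 px [296. 227.] bgr [193. 215. 224.]
   mid [([536.7, -188.4, 8.2], 0.7)]
syringe_uv p 0.81 n 512 c [ 529.5 -304.8] size [24.7 77.1] ang -7.8 zmax 19.5 px [213. 214.] bgr [219.  225.5 227. ]
syringe_uv p 0.59 n 10666 c [499.9  32.4] size [463.4 178.9] ang 49.5 zmax 335.0 px [471. 272.] bgr [123. 117. 116.]
   mid [([566.5, -314.8, 9.0], 0.78)]
t 33.83 pos [ 441.6 -253.7  219.3] rot [ 0.275 -3.129  0.   ] F [-0.3  0.9 -0.3] w 40.0 g 0.0
joints [-0.25  0.23  0.81  1.88 -0.18  1.11  2.37] contact [ 441.6 -253.7  260.3] az 190.1 tilt 0.0
[[-0.0004, -0.0011, -0.0476, 0.0001, -0.0001, -0.0003], [-0.0008, -0.0022, -0.0951, 0.0001, -0.0002, -0.0005], [-0.0012, -0.0032, -0.1427, 0.0002, -0.0002, -0.0008], [-0.0016, -0.0043, -0.1903, 0.0002, -0.0003, -0.001]]
```

```bash
python3 -m crank '[[0.003,-0.0035,-0.06,0,0,0],[0.003,-0.0035,-0.12,0,0,0],[0.003,-0.0035,-0.18,0,0,0],[0.003,-0.0035,-0.225,0,0,0],[0.003,-0.0035,-0.252,0,0,0]]' 0.036
python3 -m crank '[[0,0,0,0,0,0]]'
python3 -m crank '[[0,0,0,0,0,0],[0,0,0,0,0,0],[0,0,0,0,0,0],[0,0,0,0,0,0]]' 0 50
python3 -m crank '[[0,0,0.04,0,0,0],[0,0,0.09,0,0,0],[0,0,0.14,0,0,0],[0,0,0.18,0,0,0],[0,0,0.18,0,0,0]]'
python3 - <<'E'
from plan import *
plan(([530,70,300],315,88),20)
E
```

```text
t: 34.45
position: [443.2, -256.9, -35.1]
ee_rot: [0.274, -3.127, -0.002]
ft_force: [0.8, 0.5, -0.2]
width: 35.7
grasp_force: 0.0
t: 34.58
position: [442.8, -257.1, -34.2]
ee_rot: [0.273, -3.126, -0.003]
ft_force: [0.8, 0.3, -0.4]
width: 36.6
grasp_force: 0.0
t: 35.08
position: [445.2, -258.4, -31.1]
ee_rot: [-0.272, 3.127, -0.001]
ft_force: [-0.1, 0.9, 8.0]
width: 12.1
grasp_force: 50.1
t: 35.7
position: [446.0, -259.0, 150.8]
ee_rot: [-0.271, 3.123, -0.003]
ft_force: [-0.7, 0.7, -0.9]
width: 11.9
grasp_force: 49.2
t 35.7 pos [ 446.  -259.   150.8] rot [-2.710e-01  3.123e+00 -3.000e-03] F [-0.7  0.7 -0.9] w 11.9 g 49.2
joints [-0.21  0.33  0.8   1.95 -0.29  0.97  2.48] contact [ 445.7 -258.9  191.8] az 189.9 tilt 0.4
[[0.0012, 0.0156, 0.0055, -0.0173, 0.0752, 0.1091], [0.0026, 0.0306, 0.0113, -0.0429, 0.1485, 0.2178], [0.0044, 0.0449, 0.0173, -0.0765, 0.2195, 0.3259], [0.0066, 0.0588, 0.0235, -0.1182, 0.2876, 0.433], [0.0094, 0.0722, 0.03, -0.1679, 0.3525, 0.5388]]
[[0.0034, 0.0131, 0.0067, -0.0538, 0.0553, 0.109], [0.0075, 0.0261, 0.0136, -0.1137, 0.1047, 0.2177], [0.0123, 0.039, 0.0207, -0.1794, 0.1479, 0.3258], [0.0178, 0.052, 0.028, -0.2504, 0.1844, 0.4328], [0.0239, 0.0652, 0.0355, -0.3266, 0.2141, 0.5385]]
[[0.0068, 0.0135, 0.0077, -0.0747, 0.0193, 0.109], [0.0141, 0.0275, 0.0155, -0.1516, 0.0304, 0.2177], [0.0219, 0.042, 0.0235, -0.2301, 0.0332, 0.3257], [0.0301, 0.0572, 0.0317, -0.3098, 0.0276, 0.4327], [0.0385, 0.073, 0.0399, -0.3902, 0.0133, 0.5384]]
[[0.0085, 0.0165, 0.0083, -0.0739, -0.0223, 0.109], [0.017, 0.0338, 0.0168, -0.1453, -0.0528, 0.2176], [0.0254, 0.0517, 0.0253, -0.2138, -0.0911, 0.3256], [0.0335, 0.0704, 0.0338, -0.279, -0.1374, 0.4326], [0.0411, 0.0896, 0.0424, -0.3403, -0.1913, 0.5383]]
```

```bash
python3 -m crank '[[0.0012, 0.0156, 0.0055, -0.0173, 0.0752, 0.1091], [0.0026, 0.0306, 0.0113, -0.0429, 0.1485, 0.2178], [0.0044, 0.0449, 0.0173, -0.0765, 0.2195, 0.3259], [0.0066, 0.0588, 0.0235, -0.1182, 0.2876, 0.433], [0.0094, 0.0722, 0.03, -0.1679, 0.3525, 0.5388]]'
python3 -c "from plan import *; print(np.round(sense()['joints'],2))"
python3 -m crank '[[0.0034, 0.0131, 0.0067, -0.0538, 0.0553, 0.109], [0.0075, 0.0261, 0.0136, -0.1137, 0.1047, 0.2177], [0.0123, 0.039, 0.0207, -0.1794, 0.1479, 0.3258], [0.0178, 0.052, 0.028, -0.2504, 0.1844, 0.4328], [0.0239, 0.0652, 0.0355, -0.3266, 0.2141, 0.5385]]'
python3 -m crank '[[0.0068, 0.0135, 0.0077, -0.0747, 0.0193, 0.109], [0.0141, 0.0275, 0.0155, -0.1516, 0.0304, 0.2177], [0.0219, 0.042, 0.0235, -0.2301, 0.0332, 0.3257], [0.0301, 0.0572, 0.0317, -0.3098, 0.0276, 0.4327], [0.0385, 0.073, 0.0399, -0.3902, 0.0133, 0.5384]]'
python3 -m crank '[[0.0085, 0.0165, 0.0083, -0.0739, -0.0223, 0.109], [0.017, 0.0338, 0.0168, -0.1453, -0.0528, 0.2176], [0.0254, 0.0517, 0.0253, -0.2138, -0.0911, 0.3256], [0.0335, 0.0704, 0.0338, -0.279, -0.1374, 0.4326], [0.0411, 0.0896, 0.0424, -0.3403, -0.1913, 0.5383]]'
python3 - <<'E'
from plan import *
plan(([571.5,113,235],315,90),4)
E
```

```text
t: 36.33
position: [453.2, -185.4, 177.1]
ee_rot: [0.98, -2.593, 0.191]
ft_force: [0.3, -0.1, -0.6]
width: 11.9
grasp_force: 49.1
[-0.47  0.43  0.72  1.82  0.04  1.22  2.51]
t: 36.95
position: [477.3, -120.0, 212.5]
ee_rot: [1.454, -1.976, 0.59]
ft_force: [0.7, 0.3, -0.4]
width: 12.0
grasp_force: 49.2
t: 37.58
position: [515.9, -46.8, 252.3]
ee_rot: [1.718, -1.343, 1.121]
ft_force: [0.2, 0.5, -0.2]
width: 11.9
grasp_force: 49.2
t: 38.2
position: [556.8, 42.8, 294.6]
ee_rot: [1.79, -0.737, 1.739]
ft_force: [0.3, -0.3, -0.9]
width: 11.7
grasp_force: 49.2
t 38.2 pos [556.8  42.8 294.6] rot [ 1.79  -0.737  1.739] F [ 0.3 -0.3 -0.9] w 11.7 g 49.2
joints [-1.42  0.65  0.59  2.3   1.32  1.26  1.91] contact [527.8  71.7 295.8] az 315.1 tilt 88.4
[[0.0109, 0.0103, -0.0149, -0.0047, -0.0054, -0.0006], [0.0218, 0.0206, -0.0298, -0.0094, -0.0107, -0.0012], [0.0327, 0.0309, -0.0447, -0.0141, -0.0161, -0.0018], [0.0437, 0.0412, -0.0596, -0.0188, -0.0214, -0.0024]]
```

```bash
python3 -m crank '[[0.0109, 0.0103, -0.0149, -0.0047, -0.0054, -0.0006], [0.0218, 0.0206, -0.0298, -0.0094, -0.0107, -0.0012], [0.0327, 0.0309, -0.0447, -0.0141, -0.0161, -0.0018], [0.0437, 0.0412, -0.0596, -0.0188, -0.0214, -0.0024],[0.0437, 0.0412, -0.0596, -0.0188, -0.0214, -0.0024]]'
python3 -c "
from chk import *; chk('driver_red')"
```

```text
t: 38.83
position: [600.7, 83.3, 234.2]
ee_rot: [1.758, -0.732, 1.756]
ft_force: [-0.8, -0.1, -0.1]
width: 11.9
grasp_force: 49.2
t 38.83 pos [600.7  83.3 234.2] rot [ 1.758 -0.732  1.756] F [-0.8 -0.1 -0.1] w 11.9 g 49.2
contact [571.8 112.4 234.3] az 314.8 tilt 89.9
wrist 1377 tool pts
  z 172 257 [571.  112.4 183.2]
  z 187 559 [571.1 112.6 194.3]
  z 202 511 [570.8 113.  209.9]
  z 217 50 [570.9 113.3 217.6]
  mid [([573.8, 110.5, 191.1], 0.67)]
scene 89 tool pts
  z 97 13 [568.5 110.8  97.8]
  z 112 2 [572.8 109.1 120.8]
  z 127 5 [570.3 107.  134.4]
  z 142 4 [572.6 108.4 148.7]
  z 157 7 [571.2 107.6 165.8]
  z 172 18 [570.4 105.9 180.2]
  z 187 22 [570.  106.9 194.1]
  z 202 16 [569.6 107.  209.6]
  z 217 2 [567.6 107.2 217.6]
  mid [([573.0, 107.9, 189.4], 0.62)]
top 17 tool pts
  z 142 2 [571.5 107.6 143. ]
  z 172 5 [569.4 103.2 180.2]
  z 187 7 [569.7 103.  194.7]
  mid [([498.9, 119.4, 95.7], 0.51), ([573.7, 110.8, 191.2], 0.42)]
```

```bash
python3 -m crank '[[0,0.001,-0.02,0,0,0],[0,0.001,-0.042,0,0,0],[0,0.001,-0.064,0,0,0],[0,0.001,-0.08,0,0,0],[0,0.001,-0.086,0,0,0]]'
python3 -m crank '[[0,0,0,0,0,0],[0,0,0,0,0,0]]'
python3 -m crank '[[0,0,0,0,0,0],[0,0,0,0,0,0],[0,0,0,0,0,0]]' 0.03 20
python3 -m crank '[[-0.02,0.02,0,0,0,0],[-0.05,0.05,0.001,0,0,0],[-0.08,0.08,0.02,0,0,0],[-0.1,0.1,0.06,0,0,0],[-0.1,0.1,0.1,0,0,0]]'
python3 - <<'E'
from chk import *
im,d=capture('top')
for t in ('driver_red','driver_blue','syringe_flux','syringe_uv'): print(t,[(np.round(x['centre'],1).tolist(),round(x['p'],2)) for x in tip_of('top',t+'_mid')[:2]])
# flux: rod at +57 of mid (540,-186), tip yaw -10
a=np.radians(-10); print(np.array([540,-186])-57*np.array([np.cos(a),np.sin(a)]))
plan(([484,-176,260],170,0),16)
E
```

```text
t: 39.75
position: [600.6, 84.0, 149.4]
ee_rot: [1.757, -0.734, 1.758]
ft_force: [0.3, 0.7, 0.0]
width: 11.6
grasp_force: 49.2
t: 40.0
position: [600.8, 84.0, 150.5]
ee_rot: [1.757, -0.736, 1.759]
ft_force: [1.0, 0.3, 0.1]
width: 11.7
grasp_force: 49.2
t: 40.38
position: [600.7, 84.1, 150.0]
ee_rot: [1.757, -0.735, 1.758]
ft_force: [-0.2, 0.8, -0.1]
width: 29.8
grasp_force: 0.0
t: 41.0
position: [499.8, 186.7, 250.3]
ee_rot: [1.761, -0.732, 1.76]
ft_force: [0.8, 0.5, 0.2]
width: 29.9
grasp_force: 0.0
driver_red [([562.9, 120.9, 94.6], 0.61), ([396.8, -233.9, -0.3], 0.31)]
driver_blue [([607.8, 104.9, 96.5], 0.64)]
syringe_flux [([538.2, -184.5, 6.6], 0.57)]
syringe_uv [([562.7, -315.8, 8.4], 0.81), ([711.5, -51.0, 1.9], 0.7)]
[ 483.86595808 -176.10205387]
t 41.25 pos [500.6 183.9 249.4] rot [ 1.758 -0.735  1.757] F [0.7 0.7 0.2] w 30.1 g 0.0
joints [-1.54  0.8   0.43  2.09  1.05  1.44  1.98] contact [471.7 213.  249.5] az 314.7 tilt 89.9
[[-0.0043, -0.0283, -0.0034, 0.0749, 0.0635, -0.1577], [-0.0093, -0.0554, -0.0067, 0.1599, 0.1152, -0.3147], [-0.0147, -0.0812, -0.0099, 0.254, 0.1541, -0.4701], [-0.0202, -0.1056, -0.013, 0.3563, 0.1794, -0.6232], [-0.0253, -0.1286, -0.016, 0.466, 0.1901, -0.773]]
[[-0.0046, -0.0218, -0.0028, 0.0978, -0.0085, -0.1577], [-0.0083, -0.0425, -0.0054, 0.1943, -0.0324, -0.3146], [-0.0108, -0.0625, -0.0077, 0.2882, -0.0719, -0.4699], [-0.0121, -0.0819, -0.0097, 0.3783, -0.1268, -0.6229], [-0.0122, -0.1013, -0.0115, 0.4631, -0.1971, -0.7727]]
[[0.0013, -0.0196, -0.0014, 0.0629, -0.0755, -0.1576], [0.0038, -0.0396, -0.0025, 0.1138, -0.1609, -0.3145], [0.0072, -0.0605, -0.0032, 0.1518, -0.2553, -0.4698], [0.0115, -0.0825, -0.0035, 0.1762, -0.3579, -0.6228], [0.0161, -0.1056, -0.0034, 0.186, -0.4676, -0.7725]]
[[0.0048, -0.0244, 0.0005, -0.0094, -0.0978, -0.1576]]
```

```bash
python3 -m crank '[[-0.0043, -0.0283, -0.0034, 0.0749, 0.0635, -0.1577], [-0.0093, -0.0554, -0.0067, 0.1599, 0.1152, -0.3147], [-0.0147, -0.0812, -0.0099, 0.254, 0.1541, -0.4701], [-0.0202, -0.1056, -0.013, 0.3563, 0.1794, -0.6232], [-0.0253, -0.1286, -0.016, 0.466, 0.1901, -0.773]]' 0.04
python3 -m crank '[[-0.0046, -0.0218, -0.0028, 0.0978, -0.0085, -0.1577], [-0.0083, -0.0425, -0.0054, 0.1943, -0.0324, -0.3146], [-0.0108, -0.0625, -0.0077, 0.2882, -0.0719, -0.4699], [-0.0121, -0.0819, -0.0097, 0.3783, -0.1268, -0.6229], [-0.0122, -0.1013, -0.0115, 0.4631, -0.1971, -0.7727]]'
python3 -m crank '[[0.0013, -0.0196, -0.0014, 0.0629, -0.0755, -0.1576], [0.0038, -0.0396, -0.0025, 0.1138, -0.1609, -0.3145], [0.0072, -0.0605, -0.0032, 0.1518, -0.2553, -0.4698], [0.0115, -0.0825, -0.0035, 0.1762, -0.3579, -0.6228], [0.0161, -0.1056, -0.0034, 0.186, -0.4676, -0.7725]]'
python3 -m crank '[[0.0048, -0.0244, 0.0005, -0.0094, -0.0978, -0.1576],[0.0048, -0.0244, 0.0005, -0.0094, -0.0978, -0.1576]]'
python3 - <<'E'
from plan import *
from tools import tools
im=tools(names=('syringe_flux','syringe_uv')); s=sense(); im,d=capture('wrist'); K,T=cam('wrist',s)
c=proj(K,T,[500,-180,10]).astype(int); print(c)
cv2.imwrite('pics/w7.png',cv2.resize(im[max(0,c[1]-80):c[1]+90,c[0]-110:c[0]+110],None,fx=3,fy=3,interpolation=cv2.INTER_CUBIC)); st()
# axis of flux from height map near
v,u=np.mgrid[0:384,0:512]; P=deproj(K,T,u,v,d)
q=P[...,0:2]-[540,-186]; a=np.radians(-10); al=-(q@[np.cos(a),np.sin(a)]); pe=q@[-np.sin(a),np.cos(a)]
for lo in range(-75,85,8):
    m=(d>0)&(al>=lo)&(al<lo+8)&(abs(pe)<22)&(P[...,2]>4)&(P[...,2]<30)
    if m.sum()>2: print(lo,m.sum(),'perp',pe[m].min().round(1),pe[m].max().round(1),'z',P[m][:,2].max().round(1))
E
```

```text
t: 41.88
position: [475.3, 55.2, 232.6]
ee_rot: [1.55, -1.571, 0.927]
ft_force: [-0.3, 1.1, -0.6]
width: 39.9
grasp_force: 0.0
t: 42.5
position: [463.3, -46.8, 221.2]
ee_rot: [0.964, -2.394, 0.293]
ft_force: [-0.3, -0.6, -0.3]
width: 40.1
grasp_force: 0.0
t: 43.12
position: [478.9, -153.3, 217.9]
ee_rot: [-0.038, -3.043, -0.0]
ft_force: [0.7, -0.8, 0.7]
width: 40.3
grasp_force: 0.0
t: 43.38
position: [482.1, -178.2, 219.0]
ee_rot: [-0.284, -3.128, 0.0]
ft_force: [-0.3, 0.7, 0.1]
width: 39.8
grasp_force: 0.0
syringe_flux p 0.86 n 944 c [ 534.6 -186. ] size [ 21.9 132.7] ang -15.4 zmax 20.2 px [257. 193.] bgr [231. 238. 241.]
   mid [([540.7, -189.9, 10.6], 0.55)]
syringe_uv p 0.83 n 957 c [ 555.1 -312.9] size [ 26.8 129.3] ang -16.9 zmax 20.3 px [174. 222.] bgr [224. 231. 232.]
syringe_uv p 0.32 n 17277 c [572.7  78.4] size [267.5 161.3] ang 8.3 zmax 96.4 px [459. 174.] bgr [119. 115. 113.]
   mid [([566.3, -315.5, 9.4], 0.85)]
[253 171]
t 43.67 pos [ 484.5 -174.9  218.9] rot [-2.690e-01 -3.128e+00  1.000e-03] F [ 0.4 -0.1  0.1] w 39.9 g 0.0
-75 9 perp -4.9 -3.4 z 10.4
-67 12 perp -6.4 -2.0 z 11.1
-59 28 perp -7.9 -0.5 z 13.1
-51 17 perp -6.4 -0.6 z 11.8
-43 22 perp -10.6 5.2 z 17.6
-35 62 perp -10.7 5.1 z 18.4
-27 62 perp -11.8 7.9 z 18.8
-19 76 perp -11.8 7.8 z 19.3
-11 74 perp -10.4 7.8 z 19.4
-3 84 perp -10.4 9.1 z 20.0
5 78 perp -10.3 8.9 z 20.4
13 84 perp -8.9 10.2 z 20.3
21 82 perp -8.9 10.2 z 19.3
29 68 perp -7.7 14.1 z 18.4
37 101 perp -11.8 14.2 z 18.6
45 54 perp -3.5 7.4 z 16.6
53 48 perp -3.6 7.3 z 16.2
61 53 perp -2.2 9.8 z 15.8
69 37 perp -4.9 11.2 z 18.5
```

View pics/w7.png

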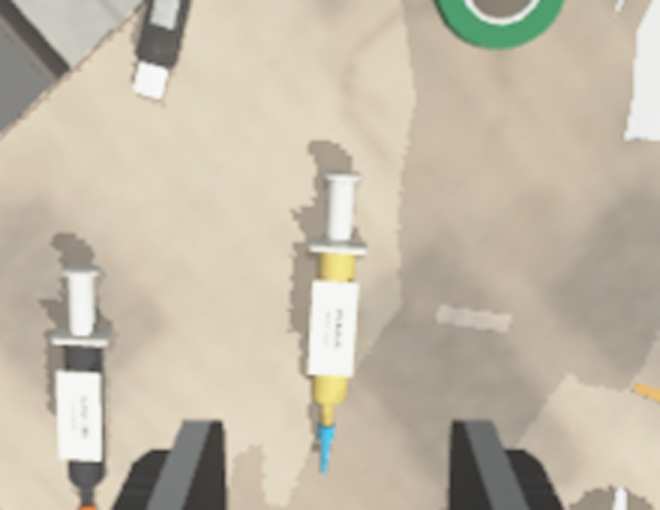

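Flux syringe lies from the thumb disc at (342,175) to the nozzle at (325,470), and its white rod, about 11 mm thick, is free between flange and disc. I'll grip the rod.

```bash
python3 -m crank '[[0,0.0015,-0.06,0,0,-0.056],[0,0.0015,-0.12,0,0,-0.056],[0,0.0015,-0.18,0,0,-0.056],[0,0.0015,-0.225,0,0,-0.056],[0,0.0015,-0.250,0,0,-0.056]]' 0.036
python3 -m crank '[[0,0,0,0,0,0]]'
python3 -m crank '[[0,0,0,0,0,0],[0,0,0,0,0,0],[0,0,0,0,0,0],[0,0,0,0,0,0]]' 0 50
python3 -m crank '[[0,0,0.04,0,0,0],[0,0,0.09,0,0,0],[0,0,0.14,0,0,0],[0,0,0.18,0,0,0],[0,0,0.18,0,0,0]]'
python3 - <<'E'
from plan import *
plan(([500,80,310],315,90),19)
E
```

```text
t: 44.3
position: [482.8, -173.4, -33.6]
ee_rot: [-0.358, -3.116, -0.0]
ft_force: [0.7, 0.3, 0.4]
width: 35.8
grasp_force: 0.0
t: 44.42
position: [482.7, -173.7, -32.5]
ee_rot: [-0.359, -3.116, -0.0]
ft_force: [-0.2, -0.2, 0.3]
width: 36.1
grasp_force: 0.0
t: 44.92
position: [485.0, -174.4, -29.7]
ee_rot: [0.361, 3.12, -0.0]
ft_force: [-0.7, 0.8, 5.9]
width: 9.4
grasp_force: 49.4
t: 45.55
position: [485.8, -174.8, 152.1]
ee_rot: [0.36, 3.116, 0.001]
ft_force: [-0.4, 1.1, -0.5]
width: 9.4
grasp_force: 49.1
t 45.55 pos [ 485.8 -174.8  152.1] rot [3.600e-01 3.116e+00 1.000e-03] F [-0.4  1.1 -0.5] w 9.4 g 49.1
joints [-0.46  0.36  0.91  1.95 -0.34  0.98  1.95] contact [ 485.6 -174.8  193.1] az 166.8 tilt 0.3
[[-0.0026, 0.0138, 0.0063, 0.0133, 0.0819, 0.136], [-0.0053, 0.0266, 0.0128, 0.0155, 0.1656, 0.2716], [-0.0077, 0.0385, 0.0197, 0.0063, 0.2504, 0.4063], [-0.0097, 0.0496, 0.0268, -0.0144, 0.3354, 0.5395], [-0.0111, 0.06, 0.0342, -0.0468, 0.42, 0.6707]]
[[-0.0007, 0.0098, 0.0076, -0.0412, 0.072, 0.1361], [-0.0005, 0.0192, 0.0155, -0.0922, 0.1385, 0.2717], [0.0006, 0.0283, 0.0236, -0.1526, 0.1986, 0.4063], [0.0027, 0.0375, 0.032, -0.2222, 0.2517, 0.5396], [0.0057, 0.0469, 0.0405, -0.3006, 0.297, 0.6709]]
[[0.0039, 0.0098, 0.0087, -0.0773, 0.0301, 0.1361], [0.0086, 0.0202, 0.0177, -0.1588, 0.0496, 0.2717], [0.014, 0.0314, 0.0267, -0.2436, 0.0583, 0.4064], [0.0198, 0.0435, 0.0359, -0.3311, 0.0558, 0.5396], [0.0259, 0.0566, 0.0452, -0.4205, 0.0418, 0.671]]
[[0.0061, 0.0141, 0.0094, -0.079, -0.0252, 0.1361], [0.0121, 0.0292, 0.0189, -0.1546, -0.0613, 0.2717], [0.0177, 0.0453, 0.0284, -0.226, -0.1079, 0.4064], [0.0228, 0.0623, 0.038, -0.2925, -0.1649, 0.5397]]
```

```bash
python3 -m crank '[[-0.0026, 0.0138, 0.0063, 0.0133, 0.0819, 0.136], [-0.0053, 0.0266, 0.0128, 0.0155, 0.1656, 0.2716], [-0.0077, 0.0385, 0.0197, 0.0063, 0.2504, 0.4063], [-0.0097, 0.0496, 0.0268, -0.0144, 0.3354, 0.5395], [-0.0111, 0.06, 0.0342, -0.0468, 0.42, 0.6707]]'
python3 -m crank '[[-0.0007, 0.0098, 0.0076, -0.0412, 0.072, 0.1361], [-0.0005, 0.0192, 0.0155, -0.0922, 0.1385, 0.2717], [0.0006, 0.0283, 0.0236, -0.1526, 0.1986, 0.4063], [0.0027, 0.0375, 0.032, -0.2222, 0.2517, 0.5396], [0.0057, 0.0469, 0.0405, -0.3006, 0.297, 0.6709]]'
python3 -m crank '[[0.0039, 0.0098, 0.0087, -0.0773, 0.0301, 0.1361], [0.0086, 0.0202, 0.0177, -0.1588, 0.0496, 0.2717], [0.014, 0.0314, 0.0267, -0.2436, 0.0583, 0.4064], [0.0198, 0.0435, 0.0359, -0.3311, 0.0558, 0.5396], [0.0259, 0.0566, 0.0452, -0.4205, 0.0418, 0.671]]'
python3 -m crank '[[0.0061, 0.0141, 0.0094, -0.079, -0.0252, 0.1361], [0.0121, 0.0292, 0.0189, -0.1546, -0.0613, 0.2717], [0.0177, 0.0453, 0.0284, -0.226, -0.1079, 0.4064], [0.0228, 0.0623, 0.038, -0.2925, -0.1649, 0.5397]]'
python3 - <<'E'
from plan import *
plan(([535.7,116.5,250],315,90),4)
E
```

```text
t: 46.18
position: [472.4, -114.2, 182.8]
ee_rot: [0.615, -2.66, 0.13]
ft_force: [-0.3, -0.1, -0.4]
width: 9.6
grasp_force: 49.0
t: 46.8
position: [478.5, -66.9, 223.1]
ee_rot: [1.281, -2.004, 0.565]
ft_force: [-1.0, -1.0, -0.3]
width: 9.2
grasp_force: 49.0
t: 47.42
position: [504.5, -9.9, 268.3]
ee_rot: [1.653, -1.285, 1.186]
ft_force: [-1.2, 0.1, -0.9]
width: 9.2
grasp_force: 49.0
t: 47.92
position: [527.1, 52.4, 306.4]
ee_rot: [1.759, -0.719, 1.767]
ft_force: [0.3, -0.1, -0.6]
width: 9.2
grasp_force: 49.0
t 47.92 pos [527.1  52.4 306.4] rot [ 1.759 -0.719  1.767] F [ 0.3 -0.1 -0.6] w 9.2 g 49.0
joints [-1.47  0.63  0.56  2.33  1.28  1.33  1.9 ] contact [497.9  81.2 306.1] az 315.4 tilt 90.3
[[0.0094, 0.0088, -0.0141, 0.0014, 0.0006, -0.0018], [0.0188, 0.0176, -0.0282, 0.0029, 0.0012, -0.0035], [0.0282, 0.0263, -0.0423, 0.0043, 0.0018, -0.0053], [0.0376, 0.0351, -0.0564, 0.0057, 0.0023, -0.007]]
```

```bash
python3 -m crank '[[0.0094, 0.0088, -0.0141, 0.0014, 0.0006, -0.0018], [0.013, 0.012, -0.02, 0.002, 0.001, -0.003],[0.013, 0.012, -0.02, 0.002, 0.001, -0.003]]'
python3 - <<'E'
from plan import *
v,u=np.mgrid[0:384,0:512]; s=st()
for n in ('wrist','scene','top'):
    im,d=capture(n); K,T=cam(n,s); P=deproj(K,T,u,v,d)
    m=(d>0)&(P[...,2]>100)&(P[...,2]<185)&(P[...,0]>535)&(P[...,0]<640)&(P[...,1]>70)&(P[...,1]<160); p=P[m]
    for lo in range(100,185,20):
        for a,b in ((535,588),(588,640)):
            k=(p[:,2]>=lo)&(p[:,2]<lo+20)&(p[:,0]>a)&(p[:,0]<b)
            if k.sum()>2: print(n,lo,a,k.sum(),np.median(p[k],0).round(1),p[k].min(0).round(),p[k].max(0).round())
cv2.imwrite('pics/w8.png',capture('wrist')[0])
E
```

```text
t: 48.3
position: [540.4, 63.2, 286.9]
ee_rot: [1.755, -0.729, 1.761]
ft_force: [0.2, -0.3, -0.4]
width: 9.6
grasp_force: 49.0
t 48.3 pos [540.4  63.2 286.9] rot [ 1.755 -0.729  1.761] F [ 0.2 -0.3 -0.4] w 9.6 g 49.0
scene 100 535 24 [557.3 118.6 110.3] [553. 113. 101.] [566. 128. 119.]
scene 100 588 22 [606.4  99.7 109.6] [600.  93. 101.] [612. 109. 120.]
scene 120 535 24 [554.  121.8 129.4] [550. 116. 120.] [559. 130. 138.]
scene 120 588 27 [606.7  97.9 128.5] [600.  92. 120.] [615. 106. 138.]
scene 140 535 17 [549.4 127.4 149.8] [546. 122. 141.] [560. 132. 159.]
scene 140 588 25 [610.2  96.8 148.6] [602.  92. 140.] [619. 102. 159.]
scene 160 535 11 [548.3 130.  167.5] [541. 125. 165.] [551. 134. 170.]
scene 160 588 15 [611.1  94.6 169.5] [608.  89. 161.] [618. 100. 173.]
top 100 535 11 [560.5 116.7 105.1] [554. 114. 102.] [567. 119. 118.]
top 100 588 14 [604.5 102.1 107.2] [602.  95. 101.] [607. 109. 120.]
top 120 535 12 [556.9 119.8 130.6] [550. 118. 121.] [563. 122. 139.]
top 120 588 13 [605.2  99.9 131.4] [604.  93. 121.] [608. 107. 140.]
top 140 535 16 [553.7 124.3 146.4] [548. 121. 141.] [559. 130. 153.]
top 140 588 20 [607.8  97.7 148.1] [604.  92. 140.] [613. 105. 156.]
top 160 535 20 [548.9 130.3 167.9] [545. 125. 160.] [553. 136. 171.]
top 160 588 23 [612.   94.2 170.5] [607.  89. 167.] [618.  99. 173.]
```

View pics/w8.png

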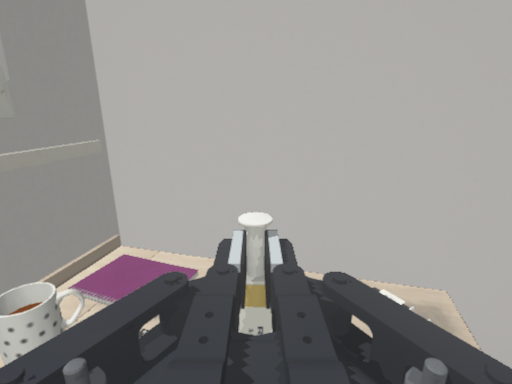

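The picture shows the syringe held firmly by its rod (256,250). Depth shows the red driver leaning 0.27 rad over cell_2, with its top at (548,130). I'll nudge it over to the other side with the held syringe's barrel before inserting.

```bash
python3 -m crank '[[0.004,0.03,0,0,0,0],[0.011,0.060,0,0,0,0],[0.011,0.060,-0.02,0,0,0],[0.011,0.060,-0.037,0,0,0],[0.011,0.060,-0.037,0,0,0]]'
python3 -m crank '[[0.012,-0.01,0,0,0,0],[0.023,-0.019,0,0,0,0],[0.034,-0.028,0,0,0,0],[0.045,-0.037,0,0,0,0],[0.045,-0.037,0,0,0,0]]'
python3 -m crank '[[-0.015,0.012,0,0,0,0],[-0.03,0.018,0.02,0,0,0],[-0.04,0.018,0.037,0,0,0]]'
cat > lean.py <<'E'
from plan import *
def lean(cams=('scene','top'),x0=450,x1=640):
    v,u=np.mgrid[0:384,0:512]; s=st(); C=np.array([553.6,114.6]); e=np.array([.9945,-.1045]); f=np.array([.1045,.9945])
    for n in cams:
        im,d=capture(n); K,T=cam(n,s); P=deproj(K,T,u,v,d); q=P[...,:2]-C; a=q@e; b=q@f
        for lo in (100,130,155):
            m=(d>0)&(P[...,2]>lo)&(P[...,2]<lo+25)&(abs(a)<85)&(abs(b)<35)
            k,l,sx,_=cv2.connectedComponentsWithStats(m.astype(np.uint8))
            print(n,lo,[(int(sx[i,4]),np.median(a[l==i]).round(),np.median(b[l==i]).round()) for i in range(1,k) if sx[i,4]>4])
if __name__=='__main__': lean()
E
python3 lean.py
```

```text
t: 49.12
position: [551.1, 122.8, 249.8]
ee_rot: [1.755, -0.728, 1.761]
ft_force: [-0.3, -0.6, -0.2]
width: 9.4
grasp_force: 49.0
t: 49.75
position: [596.8, 84.8, 250.7]
ee_rot: [1.754, -0.732, 1.761]
ft_force: [-0.3, 0.4, -1.3]
width: 9.3
grasp_force: 49.1
t: 50.12
position: [555.1, 106.8, 287.3]
ee_rot: [1.759, -0.727, 1.763]
ft_force: [1.0, -0.4, 0.3]
width: 9.3
grasp_force: 49.1
t 50.12 pos [555.1 106.8 287.3] rot [ 1.759 -0.727  1.763] F [ 1.  -0.4  0.3] w 9.3 g 49.1
scene 100 [(31, np.float64(25.0), np.float64(-3.0)), (32, np.float64(54.0), np.float64(-10.0))]
scene 130 [(34, np.float64(57.0), np.float64(-12.0)), (30, np.float64(32.0), np.float64(-2.0))]
scene 155 [(18, np.float64(59.0), np.float64(-14.0)), (17, np.float64(38.0), np.float64(-1.0)), (8, np.float64(-29.0), np.float64(13.0))]
top 100 [(18, np.float64(52.0), np.float64(-8.0)), (22, np.float64(23.0), np.float64(-2.0))]
top 130 [(25, np.float64(55.0), np.float64(-11.0)), (30, np.float64(32.0), np.float64(-2.0))]
top 155 [(24, np.float64(60.0), np.float64(-14.0)), (24, np.float64(39.0), np.float64(-0.0))]
```

```bash
python3 -m crank '[[0.009,-0.019,-0.01,0,0,0],[0.009,-0.019,-0.03,0,0,0],[0.009,-0.019,-0.037,0,0,0],[0.009,-0.019,-0.037,0,0,0]]'
python3 -c "
from chk import *; chk('syringe_flux')"
```

```text
t: 50.72
position: [565.3, 86.1, 249.9]
ee_rot: [1.756, -0.728, 1.762]
ft_force: [-0.3, -0.2, -0.1]
width: 9.5
grasp_force: 49.1
t 50.73 pos [565.3  86.1 249.9] rot [ 1.756 -0.728  1.762] F [-0.3 -0.2 -0.1] w 9.5 g 49.1
contact [536.4 115.1 249.8] az 315.0 tilt 90.2
wrist 1458 tool pts
  z 187 108 [532.6 118.8 200.6]
  z 202 748 [532.4 118.9 209.5]
  z 217 466 [533.1 118.2 223.9]
  z 232 136 [533.6 117.7 233. ]
  mid [([537.5, 116.4, 192.8], 0.69)]
scene 162 tool pts
  z 97 12 [530.5 126.6  97.7]
  z 112 3 [541.3 112.8 122.8]
  z 127 7 [539.2 112.4 134.9]
  z 142 8 [538.2 111.5 149.8]
  z 157 20 [535.3 109.  165.2]
  z 172 28 [533.2 109.5 179.7]
  z 187 28 [533.6 110.3 194.9]
  z 202 26 [532.1 108.6 210.3]
  z 217 27 [532.7 109.  224.2]
  z 232 3 [533.2 108.4 232.5]
  mid [([535.5, 115.4, 187.7], 0.76), ([566.8, -313.1, 9.3], 0.66)]
top 34 tool pts
  z 157 7 [532.6 106.9 163.2]
  z 172 10 [533.  106.6 179. ]
  z 187 7 [532.1 106.5 195.3]
  z 202 4 [531.3 106.4 206.3]
  z 232 4 [536.4 103.  232.7]
  mid [([535.9, 114.9, 192.4], 0.5)]
```

```bash
python3 -m crank '[[-0.003,0.002,-0.01,0,0,0],[-0.003,0.002,-0.03,0,0,0],[-0.003,0.002,-0.05,0,0,0],[-0.003,0.002,-0.068,0,0,0],[-0.003,0.002,-0.080,0,0,0]]'
python3 -m crank '[[0,0,-0.003,0,0,0],[0,0,-0.006,0,0,0],[0,0,-0.006,0,0,0]]'
python3 -m crank '[[0,0,0,0,0,0],[0,0,0,0,0,0],[0,0,0,0,0,0]]' 0.03 20
python3 -m crank '[[-0.02,0.02,0,0,0,0],[-0.05,0.05,0.001,0,0,0],[-0.08,0.08,0.02,0,0,0],[-0.1,0.1,0.06,0,0,0],[-0.1,0.1,0.1,0,0,0]]'
python3 lean.py
python3 - <<'E'
from plan import *
a=np.radians(-16.7); g=np.array([565.5,-315])-57*np.array([np.cos(a),np.sin(a)]); print(g)
plan(([*g,260],163.3,0),17)
E
```

```text
t: 51.65
position: [562.2, 87.6, 169.1]
ee_rot: [1.756, -0.729, 1.762]
ft_force: [0.2, -0.4, 0.3]
width: 9.2
grasp_force: 49.1
t: 52.02
position: [562.4, 87.4, 164.6]
ee_rot: [1.756, -0.73, 1.762]
ft_force: [0.1, -0.4, -0.0]
width: 9.2
grasp_force: 49.1
t: 52.4
position: [562.4, 87.4, 164.5]
ee_rot: [1.756, -0.73, 1.762]
ft_force: [-0.5, -0.5, 0.6]
width: 30.3
grasp_force: 0.0
t: 53.02
position: [461.5, 189.9, 264.9]
ee_rot: [1.759, -0.727, 1.764]
ft_force: [0.8, -0.4, 0.1]
width: 29.9
grasp_force: 0.0
t 53.02 pos [461.5 189.9 264.9] rot [ 1.759 -0.727  1.764] F [ 0.8 -0.4  0.1] w 29.9 g 0.0
scene 100 [(31, np.float64(55.0), np.float64(-9.0)), (29, np.float64(25.0), np.float64(-3.0)), (52, np.float64(-35.0), np.float64(6.0))]
scene 130 [(33, np.float64(57.0), np.float64(-13.0)), (33, np.float64(31.0), np.float64(-2.0)), (43, np.float64(-41.0), np.float64(14.0))]
scene 155 [(18, np.float64(59.0), np.float64(-14.0)), (17, np.float64(37.0), np.float64(-1.0)), (26, np.float64(-46.0), np.float64(21.0))]
top 100 [(15, np.float64(52.0), np.float64(-8.0)), (22, np.float64(23.0), np.float64(-
[... 755 characters left out ...]
[-0.006, -0.1593, -0.0204, 0.4372, 0.1838, -0.7637]]
[[-0.0009, -0.0281, -0.0037, 0.0924, -0.0064, -0.1554], [-0.001, -0.0551, -0.0073, 0.1838, -0.0273, -0.3101], [-0.0, -0.0814, -0.0106, 0.273, -0.0625, -0.4634], [0.002, -0.1071, -0.0137, 0.3589, -0.1122, -0.6146], [0.0053, -0.1326, -0.0165, 0.4402, -0.1763, -0.763]]
[[0.0045, -0.0256, -0.0026, 0.0612, -0.0695, -0.1553], [0.0102, -0.0515, -0.0048, 0.1116, -0.1485, -0.3099], [0.0169, -0.0781, -0.0068, 0.1502, -0.2363, -0.4631], [0.0244, -0.1055, -0.0084, 0.1764, -0.3321, -0.6143], [0.0325, -0.134, -0.0097, 0.1892, -0.4348, -0.7626]]
[[0.0083, -0.0297, -0.0009, -0.0053, -0.0924, -0.1552], [0.0166, -0.0605, -0.0015, -0.0251, -0.1841, -0.3098]]
```

```bash
python3 -m crank '[[-0.0004, -0.0343, -0.0042, 0.0703, 0.0603, -0.1555], [-0.0015, -0.0675, -0.0084, 0.1499, 0.1097, -0.3104], [-0.003, -0.0994, -0.0125, 0.2382, 0.1472, -0.4638], [-0.0046, -0.13, -0.0165, 0.3343, 0.1722, -0.6152], [-0.006, -0.1593, -0.0204, 0.4372, 0.1838, -0.7637]]' 0.04
python3 -m crank '[[-0.0009, -0.0281, -0.0037, 0.0924, -0.0064, -0.1554], [-0.001, -0.0551, -0.0073, 0.1838, -0.0273, -0.3101], [-0.0, -0.0814, -0.0106, 0.273, -0.0625, -0.4634], [0.002, -0.1071, -0.0137, 0.3589, -0.1122, -0.6146], [0.0053, -0.1326, -0.0165, 0.4402, -0.1763, -0.763]]'
python3 -m crank '[[0.0045, -0.0256, -0.0026, 0.0612, -0.0695, -0.1553], [0.0102, -0.0515, -0.0048, 0.1116, -0.1485, -0.3099], [0.0169, -0.0781, -0.0068, 0.1502, -0.2363, -0.4631], [0.0244, -0.1055, -0.0084, 0.1764, -0.3321, -0.6143], [0.0325, -0.134, -0.0097, 0.1892, -0.4348, -0.7626]]'
python3 -m crank '[[0.0083, -0.0297, -0.0009, -0.0053, -0.0924, -0.1552], [0.0166, -0.0605, -0.0015, -0.0251, -0.1841, -0.3098],[0.0166, -0.0605, -0.0015, -0.0251, -0.1841, -0.3098]]'
python3 - <<'E'
from plan import *
from tools import tools
tools(names=('syringe_uv',)); s=st(); im,d=capture('wrist'); K,T=cam('wrist',s)
v,u=np.mgrid[0:384,0:512]; P=deproj(K,T,u,v,d)
q=P[...,0:2]-[565.5,-315]; a=np.radians(-16.7); al=-(q@[np.cos(a),np.sin(a)]); pe=q@[-np.sin(a),np.cos(a)]
for lo in range(-80,90,8):
    m=(d>0)&(al>=lo)&(al<lo+8)&(abs(pe)<22)&(P[...,2]>4)&(P[...,2]<30)
    if m.sum()>2: print(lo,m.sum(),'perp',pe[m].min().round(1),pe[m].max().round(1),'z',P[m][:,2].max().round(1))
print(cur()[3:])
E
```

```text
t: 53.75
position: [456.4, 27.7, 243.2]
ee_rot: [1.543, -1.54, 0.954]
ft_force: [-0.4, 0.6, -0.2]
width: 40.5
grasp_force: 0.0
t: 54.38
position: [461.9, -105.5, 226.8]
ee_rot: [0.977, -2.329, 0.326]
ft_force: [0.1, 0.0, -0.2]
width: 40.1
grasp_force: 0.0
t: 55.0
position: [493.9, -240.3, 217.2]
ee_rot: [0.024, -2.957, 0.001]
ft_force: [0.7, 0.2, -0.4]
width: 39.6
grasp_force: 0.0
t: 55.38
position: [508.4, -302.0, 216.2]
ee_rot: [-0.462, -3.107, 0.001]
ft_force: [0.9, 0.2, 0.1]
width: 40.3
grasp_force: 0.0
syringe_uv p 0.88 n 1046 c [ 563.  -311.8] size [ 23.4 143.7] ang -11.4 zmax 20.2 px [259. 192.] bgr [232. 238. 241.]
   mid [([567.7, -314.5, 6.9], 0.72)]
t 55.52 pos [ 510.9 -297.8  215.6] rot [-4.460e-01 -3.107e+00 -2.000e-03] F [0.2 0.2 0.5] w 40.1 g 0.0
-72 11 perp 4.2 7.2 z 11.0
-64 15 perp 2.7 7.1 z 11.9
-56 29 perp 1.2 8.4 z 12.6
-48 19 perp 1.1 6.9 z 12.2
-40 20 perp -3.2 9.5 z 16.4
-32 61 perp -4.7 11.0 z 17.9
-24 60 perp -7.4 12.1 z 19.2
-16 82 perp -7.4 12.0 z 20.1
-8 77 perp -7.5 10.5 z 19.5
0 83 perp -8.8 10.4 z 19.8
8 80 perp -8.8 10.3 z 19.5
16 87 perp -10.2 10.1 z 19.5
24 82 perp -10.1 8.7 z 19.0
32 76 perp -11.5 7.3 z 19.3
40 92 perp -14.5 11.4 z 19.4
48 52 perp -7.7 3.1 z 16.3
56 54 perp -7.7 3.1 z 15.3
64 54 perp -9.1 3.0 z 16.0
72 36 perp -11.6 5.6 z 18.9
(array([ 511.33564226, -297.6439323 ,  256.58285424]), np.float64(163.71106950928038), np.float64(0.17273014762099873))
```

```bash
python3 -m crank '[[-0.0025,-0.0025,-0.06,0,0,0.052],[-0.0025,-0.0025,-0.12,0,0,0.052],[-0.0025,-0.0025,-0.18,0,0,0.052],[-0.0025,-0.0025,-0.225,0,0,0.052],[-0.0025,-0.0025,-0.247,0,0,0.052]]' 0.036
python3 -m crank '[[0,0,0,0,0,0]]'
python3 -m crank '[[0,0,0,0,0,0],[0,0,0,0,0,0],[0,0,0,0,0,0],[0,0,0,0,0,0]]' 0 50
python3 -m crank '[[0,0,0.04,0,0,0],[0,0,0.09,0,0,0],[0,0,0.14,0,0,0],[0,0,0.18,0,0,0],[0,0,0.18,0,0,0]]'
python3 - <<'E'
from plan import *
plan(([470,60,310],315,90),20)
E
```

```text
t: 56.2
position: [507.6, -299.5, -33.6]
ee_rot: [-0.364, -3.115, -0.003]
ft_force: [0.2, -0.2, 0.3]
width: 36.0
grasp_force: 0.0
t: 56.32
position: [507.9, -300.7, -31.7]
ee_rot: [-0.366, -3.117, -0.001]
ft_force: [0.7, 0.2, -0.1]
width: 35.6
grasp_force: 0.0
t: 56.82
position: [509.6, -302.1, -29.0]
ee_rot: [0.368, 3.118, -0.001]
ft_force: [-0.4, 0.3, 7.8]
width: 9.4
grasp_force: 49.2
t: 57.45
position: [510.0, -302.6, 152.9]
ee_rot: [0.368, 3.115, -0.002]
ft_force: [0.1, 0.4, -0.5]
width: 9.1
grasp_force: 49.0
t 57.45 pos [ 510.  -302.6  152.9] rot [ 3.680e-01  3.115e+00 -2.000e-03] F [ 0.1  0.4 -0.5] w 9.1 g 49.0
joints [-0.16  0.51  0.87  1.77 -0.44  1.07  2.2 ] contact [ 509.8 -302.6  193.9] az 166.5 tilt 0.3
[[-0.0052, 0.0185, 0.0059, 0.0134, 0.0777, 0.1295], [-0.0104, 0.0362, 0.0121, 0.0167, 0.1572, 0.2586], [-0.0154, 0.053, 0.0185, 0.0098, 0.2377, 0.3869], [-0.0202, 0.0691, 0.0252, -0.0076, 0.3186, 0.5139], [-0.0244, 0.0845, 0.0321, -0.0354, 0.3993, 0.6393]]
[[-0.0036, 0.0148, 0.0071, -0.0362, 0.07, 0.1295], [-0.0064, 0.0292, 0.0145, -0.0815, 0.1354, 0.2586], [-0.0084, 0.0434, 0.0221, -0.1357, 0.1954, 0.3869], [-0.0096, 0.0575, 0.0299, -0.1983, 0.2495, 0.5139], [-0.0098, 0.0717, 0.0379, -0.2693, 0.297, 0.6393]]
[[0.0006, 0.0145, 0.0082, -0.0712, 0.034, 0.1295], [0.0019, 0.0294, 0.0165, -0.1467, 0.0587, 0.2586], [0.0039, 0.045, 0.025, -0.2261, 0.0739, 0.3868], [0.0065, 0.0613, 0.0336, -0.3087, 0.0792, 0.5139], [0.0094, 0.0784, 0.0423, -0.3939, 0.0743, 0.6392]]
[[0.0031, 0.018, 0.0088, -0.0772, -0.0158, 0.1295], [0.0062, 0.037, 0.0177, -0.1524, -0.0417, 0.2586], [0.0092, 0.0569, 0.0267, -0.2249, -0.0775, 0.3868], [0.0118, 0.0776, 0.0357, -0.294, -0.1231, 0.5139], [0.0139, 0.0992, 0.0448, -0.359, -0.1785, 0.6392]]
```

```bash
python3 -m crank '[[-0.0052, 0.0185, 0.0059, 0.0134, 0.0777, 0.1295], [-0.0104, 0.0362, 0.0121, 0.0167, 0.1572, 0.2586], [-0.0154, 0.053, 0.0185, 0.0098, 0.2377, 0.3869], [-0.0202, 0.0691, 0.0252, -0.0076, 0.3186, 0.5139], [-0.0244, 0.0845, 0.0321, -0.0354, 0.3993, 0.6393]]'
python3 -m crank '[[-0.0036, 0.0148, 0.0071, -0.0362, 0.07, 0.1295], [-0.0064, 0.0292, 0.0145, -0.0815, 0.1354, 0.2586], [-0.0084, 0.0434, 0.0221, -0.1357, 0.1954, 0.3869], [-0.0096, 0.0575, 0.0299, -0.1983, 0.2495, 0.5139], [-0.0098, 0.0717, 0.0379, -0.2693, 0.297, 0.6393]]'
python3 -m crank '[[0.0006, 0.0145, 0.0082, -0.0712, 0.034, 0.1295], [0.0019, 0.0294, 0.0165, -0.1467, 0.0587, 0.2586], [0.0039, 0.045, 0.025, -0.2261, 0.0739, 0.3868], [0.0065, 0.0613, 0.0336, -0.3087, 0.0792, 0.5139], [0.0094, 0.0784, 0.0423, -0.3939, 0.0743, 0.6392]]'
python3 -m crank '[[0.0031, 0.018, 0.0088, -0.0772, -0.0158, 0.1295], [0.0062, 0.037, 0.0177, -0.1524, -0.0417, 0.2586], [0.0092, 0.0569, 0.0267, -0.2249, -0.0775, 0.3868], [0.0118, 0.0776, 0.0357, -0.294, -0.1231, 0.5139], [0.0139, 0.0992, 0.0448, -0.359, -0.1785, 0.6392]]'
python3 - <<'E'
from plan import *
st(); print(cur()[3:],np.round(cur()[0]['joints'],2))
E
python3 lean.py
```

```text
t: 58.08
position: [483.4, -216.6, 181.0]
ee_rot: [0.569, -2.69, 0.113]
ft_force: [-0.0, -0.1, -0.9]
width: 9.2
grasp_force: 48.9
t: 58.7
position: [474.1, -144.5, 218.8]
ee_rot: [1.225, -2.076, 0.51]
ft_force: [-0.4, 0.3, -0.2]
width: 9.1
grasp_force: 48.9
t: 59.32
position: [483.6, -65.7, 261.1]
ee_rot: [1.612, -1.396, 1.084]
ft_force: [-0.9, -0.6, -1.0]
width: 9.2
grasp_force: 48.9
t: 59.95
position: [497.3, 33.6, 305.9]
ee_rot: [1.757, -0.721, 1.768]
ft_force: [-0.0, 0.4, -0.2]
width: 9.3
grasp_force: 49.0
t 59.95 pos [497.3  33.6 305.9] rot [ 1.757 -0.721  1.768] F [-0.   0.4 -0.2] w 9.3 g 49.0
(array([468.12610575,  62.43491424, 305.59455724]), np.float64(315.3002046042355), np.float64(90.39069818570167)) [-1.54  0.62  0.59  2.41  1.25  1.32  1.85]
t 59.95 pos [497.3  33.6 305.9] rot [ 1.757 -0.721  1.768] F [-0.   0.4 -0.2] w 9.3 g 49.0
scene 100 [(34, np.float64(54.0), np.float64(-10.0)), (30, np.float64(25.0), np.float64(-3.0)), (52, np.float64(-35.0), np.float64(6.0))]
scene 130 [(33, np.float64(57.0), np.float64(-12.0)), (33, np.float64(32.0), np.float64(-3.0)), (44, np.float64(-41.0), np.float64(15.0))]
scene 155 [(18, np.float64(59.0), np.float64(-15.0)), (16, np.float64(38.0), np.float64(-1.0)), (26, np.float64(-47.0), np.float64(21.0))]
top 100 [(17, np.float64(51.0), np.float64(-8.0)), (21, np.float64(23.0), np.float64(-2.0)), (30, np.float64(-28.0), np.float64(4.0))]
top 130 [(24, np.float64(55.0), np.float64(-10.0)), (33, np.float64(31.0), np.float64(-2.0)), (68, np.float64(-38.0), np.float64(15.0))]
top 155 [(24, np.float64(60.0), np.float64(-13.0)), (24, np.float64(39.0), np.float64(0.0)), (49, np.float64(-46.0), np.float64(25.0))]
```

```bash
python3 -m crank '[[0,0.05,0,0,0,0],[0.002,0.1,0,0,0,0],[0.018,0.103,-0.02,0,0,0],[0.018,0.103,-0.045,0,0,0],[0.018,0.103,-0.056,0,0,0]]'
python3 -m crank '[[0.013,-0.012,0,0,0,0],[0.026,-0.025,0,0,0,0],[0.039,-0.037,0,0,0,0],[0.052,-0.05,0,0,0,0],[0.052,-0.05,0,0,0,0]]'
python3 -m crank '[[-0.015,0.012,0,0,0,0],[-0.03,0.025,0.02,0,0,0],[-0.05,0.04,0.03,0,0,0],[-0.05,0.04,0.03,0,0,0]]'
python3 lean.py
```

```text
t: 60.68
position: [515.5, 134.8, 249.3]
ee_rot: [1.753, -0.728, 1.761]
ft_force: [-0.5, -0.4, 0.4]
width: 9.0
grasp_force: 49.0
t: 61.3
position: [567.5, 82.9, 251.1]
ee_rot: [1.75, -0.729, 1.763]
ft_force: [-1.7, -0.7, 1.0]
width: 9.1
grasp_force: 49.4
t: 61.8
position: [516.2, 129.1, 279.8]
ee_rot: [1.759, -0.724, 1.767]
ft_force: [0.5, 0.0, -0.6]
width: 9.1
grasp_force: 49.0
t 61.8 pos [516.2 129.1 279.8] rot [ 1.759 -0.724  1.767] F [ 0.5  0.  -0.6] w 9.1 g 49.0
scene 100 [(29, np.float64(25.0), np.float64(-4.0)), (30, np.float64(54.0), np.float64(-9.0)), (60, np.float64(-15.0), np.float64(6.0))]
scene 130 [(32, np.float64(57.0), np.float64(-13.0)), (32, np.float64(31.0), np.float64(-3.0)), (44, np.float64(-5.0), np.float64(15.0))]
scene 155 [(19, np.float64(59.0), np.float64(-15.0)), (17, np.float64(38.0), np.float64(-2.0)), (20, np.float64(1.0), np.float64(23.0)), (14, np.float64(-69.0), np.float64(31.0))]
top 100 [(17, np.float64(51.0), np.float64(-8.0)), (20, np.float64(23.0), np.float64(-3.0)), (51, np.float64(-16.0), np.float64(6.0))]
top 130 [(26, np.float64(55.0), np.float64(-10.0)), (31, np.float64(31.0), np.float64(-2.0)), (64, np.float64(-6.0), np.float64(15.0))]
top 155 [(24, np.float64(60.0), np.float64(-14.0)), (24, np.float64(39.0), np.float64(0.0)), (50, np.float64(3.0), np.float64(23.0))]
```

```bash
python3 -m crank '[[0.006,-0.02,-0.01,0,0,0],[0.0125,-0.038,-0.02,0,0,0],[0.0125,-0.038,-0.028,0,0,0],[0.0125,-0.038,-0.028,0,0,0]]'
python3 -c "
from chk import *; chk('syringe_uv')"
```

```text
t: 62.4
position: [529.9, 87.9, 251.8]
ee_rot: [1.753, -0.725, 1.764]
ft_force: [0.6, 0.3, -0.7]
width: 9.3
grasp_force: 49.0
t 62.4 pos [529.9  87.9 251.8] rot [ 1.753 -0.725  1.764] F [ 0.6  0.3 -0.7] w 9.3 g 49.0
contact [500.9 116.9 251.5] az 315.0 tilt 90.4
wrist 1378 tool pts
  z 187 55 [497.6 119.8 201.1]
  z 202 718 [497.5 120.1 209.4]
  z 217 519 [497.9 119.7 224.1]
  z 232 86 [497.9 119.6 233.6]
  mid [([506.9, 113.1, 194.0], 0.69)]
scene 166 tool pts
  z 97 8 [516.  122.2  99.2]
  z 127 4 [501.5 112.2 136. ]
  z 142 13 [502.1 112.8 149.9]
  z 157 16 [499.9 110.7 167.2]
  z 172 27 [498.3 110.  179.7]
  z 187 31 [499.4 111.9 193.9]
  z 202 32 [498.7 110.9 208.8]
  z 217 28 [497.6 111.5 224.1]
  z 232 6 [497.2 110.5 233.4]
  mid [([506.4, 112.3, 193.9], 0.45)]
top 28 tool pts
  z 97 4 [523.2 114.5  99.5]
  z 157 4 [500.  105.4 168.7]
  z 172 9 [497.2 108.1 178.9]
  z 187 8 [497.6 107.1 195.8]
  z 202 2 [496.1 107.5 205.4]
  mid [([503.8, 114.3, 195.5], 0.57)]
```

```bash
python3 -m crank '[[-0.002,0.003,-0.01,0,0,0],[-0.002,0.003,-0.03,0,0,0],[-0.002,0.003,-0.05,0,0,0],[-0.002,0.003,-0.068,0,0,0],[-0.002,0.003,-0.080,0,0,0]]'
python3 -m crank '[[0,0,-0.003,0,0,0],[0,0,-0.007,0,0,0],[0,0,-0.007,0,0,0]]'
python3 -m crank '[[0,0,0,0,0,0],[0,0,0,0,0,0],[0,0,0,0,0,0]]' 0.03 20
python3 -m crank '[[-0.02,0.02,0,0,0,0],[-0.05,0.05,0.001,0,0,0],[-0.08,0.08,0.02,0,0,0],[-0.1,0.1,0.06,0,0,0],[-0.1,0.1,0.1,0,0,0]]'
python3 -m crank '[[-0.02,0.02,0.02,0,0,0],[-0.04,0.04,0.04,0,0,0],[-0.04,0.04,0.04,0,0,0]]'
python3 lean.py
python3 - <<'E'
from h import *
C=np.array([553.6,114.6]); e=np.array([.9945,-.1045]); f=np.array([.1045,.9945])
for n in ('top','scene'):
    im,d=capture(n)
    for t in ('driver_red','driver_blue','syringe_flux','syringe_uv'): print(n,t,[(np.round([(np.array(x['centre'])[:2]-C)@e,(np.array(x['centre'])[:2]-C)@f,x['centre'][2]-28],0).tolist(),round(x['p'],2)) for x in tip_of(n,t+'_mid')[:2]])
    for t in ('jar_3','tape_green','loupe','solder_spool','usb_stick','knob_grip','post_grip'): print(n,t,[(np.round(x['centre']).tolist(),round(x['p'],2)) for x in tip_of(n,t)[:1]])
    K,T=cam(n); c=proj(K,T,[553,115,100]).astype(int); cv2.imwrite(f'pics/end_{n}.png',cv2.resize(im[c[1]-65:c[1]+65,c[0]-65:c[0]+65],None,fx=4.5,fy=4.5,interpolation=cv2.INTER_CUBIC))
a,b=cv2.imread('pics/end_top.png'),cv2.imread('pics/end_scene.png'); cv2.imwrite('pics/end.png',cv2.resize(np.hstack([a,b]),(800,400)))
E
```

```text
t: 63.32
position: [527.8, 90.7, 171.1]
ee_rot: [1.754, -0.725, 1.764]
ft_force: [-0.3, 0.2, 0.3]
width: 9.6
grasp_force: 49.0
t: 63.7
position: [527.9, 90.3, 165.5]
ee_rot: [1.753, -0.727, 1.765]
ft_force: [0.0, 0.5, -0.7]
width: 9.4
grasp_force: 49.0
t: 64.08
position: [527.9, 90.4, 165.4]
ee_rot: [1.753, -0.727, 1.765]
ft_force: [0.5, 0.2, -0.3]
width: 30.2
grasp_force: 0.1
t: 64.7
position: [427.0, 192.7, 266.0]
ee_rot: [1.757, -0.724, 1.766]
ft_force: [0.1, 0.7, 0.5]
width: 29.9
grasp_force: 0.0
t: 65.08
position: [387.3, 232.1, 305.7]
ee_rot: [1.757, -0.728, 1.766]
ft_force: [1.4, 0.5, -0.5]
width: 30.0
grasp_force: 0.0
t 65.08 pos [387.3 232.1 305.7] rot [ 1.757 -0.728  1.766] F [ 1.4  0.5 -0.5] w 30.0 g 0.0
scene 100 [(30, np.float64(54.0), np.float64(-9.0)), (28, np.float64(24.0), np.float64(-4.0)), (59, np.float64(-15.0), np.float64(7.0)), (60, np.float64(-71.0), np.float64(5.0))]
scene 130 [(33, np.float64(57.0), np.float64(-12.0)), (32, np.float64(32.0), np.float64(-2.0)), (46, np.float64(-5.0), np.float64(16.0)), (47, np.float64(-77.0), np.float64(14.0))]
scene 155 [(19,
[... 1108 characters left out ...]
.0, -2.0], 0.61)]
top knob_grip [([445.0, 123.0, 93.0], 0.65)]
top post_grip [([540.0, 47.0, 81.0], 0.58)]
scene driver_red [([-107.0, -0.0, 66.0], 0.69), ([23.0, -2.0, 69.0], 0.51)]
scene driver_blue [([21.0, -1.0, 69.0], 0.52), ([57.0, -2.0, 73.0], 0.48)]
scene syringe_flux [([-12.0, 10.0, 64.0], 0.44)]
scene syringe_uv [([-59.0, 6.0, 69.0], 0.66), ([-2.0, 4.0, 0.0], 0.54)]
scene jar_3 [([709.0, -51.0, -0.0], 0.51)]
scene tape_green [([398.0, -94.0, -2.0], 0.66)]
scene loupe [([637.0, 322.0, 0.0], 0.6)]
scene solder_spool [([699.0, -126.0, 3.0], 0.55)]
scene usb_stick [([494.0, 127.0, 99.0], 0.62)]
scene knob_grip [([447.0, 126.0, 92.0], 0.48)]
scene post_grip [([547.0, 47.0, 83.0], 0.82)]
```

View pics/end.png

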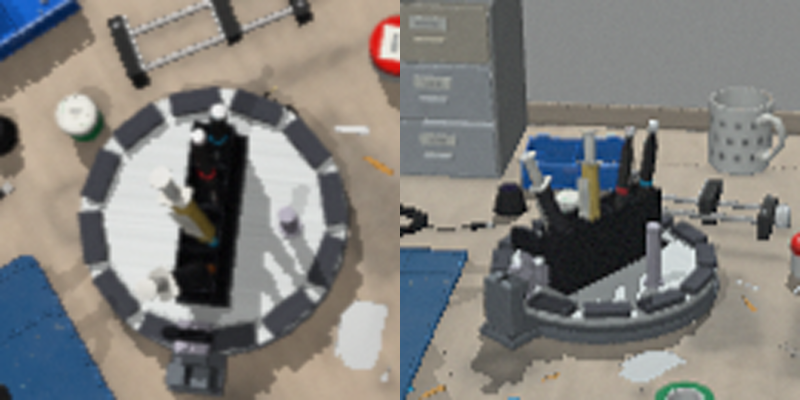

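All four tools stand in the cells, leaning about 0.42 rad at most by depth. The knob is down, the rack is home, and the gripper is clear. Handing in.

```bash
python3 -c "
from cell import *
print(job_done())"
```

```text
the job is handed in; nothing more can be done
None
```

The job is handed in at about 65 s: the rack was turned home and locked with the pin fully down, all four tools stand tip down in its cells (leaning up to about 0.42 rad by my measurement, limit 0.6), and no bystander was seen to have moved; `job_done` returned no verdict.

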